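File the sample jars in the rack and hang a divider behind each

TASK

File all the loose lidded jars in the wire rack: slide each over the table, without lifting it, into the lane's open end and on until you feel it come gently up against the end stop or the file ahead. As each jar gets home, take a hanging divider from those parked on the rails behind the end stop and drape it over both rails close behind that jar, so that the next jar comes up against the divider. Leave unneeded dividers parked, the file closed up, and the other things on the table where they are.

Things in the scene. Friction and masses are not known exactly. Their poses are not given: they have to be found in the camera images.
- rack: fixed wire rack: two level round rails 8 mm thick, centre lines 150 mm apart (x = +-75 mm), tops 89 mm above the table, from y = -315 to +200 mm, legs below them. Origin: on the table, midway between the rails, at the face of the end stop (upright sheet, 75 mm high). Jar lane at y < 0, spare dividers parked on the same rails at y > 0. z up.
- mouth (a point): middle of the lane's open end, on the table at y = -372 mm of the rack (axes as the rack's). Low guide rods, 30 mm above the table, flank the lane: 154 mm clear here between their rounded tips, narrowing to 101 mm at y = -312 mm and on to the stop. Jars slide in along the rack's +y on the bare table.
- berth (a point): centre, on the table, of the first jar's place: 44 mm from the end stop (rack y = -44 mm). Each further jar, with the divider between, sits 93 mm farther out (to -y); a jar's own divider belongs 47 mm behind its centre, touching it or a few mm off.
- parking (a point): between the rails at their top, amid the parked dividers (rack y = +100 mm); these hang about 55 mm apart, at rack y = 41 to 159 mm, seat line on the rail tops, nothing above them.
- jar_a: closed round jar of plain metal, 89 mm across, 69 mm tall to the rim, domed lid that stays on, with a small knob (top 105 mm above the table) and paper tag (to 120 mm); 0.2 to 0.45 kg. Origin: centre of the underside, z up. May be absent.
- jar_b: closed round jar of plain metal, 89 mm across, 69 mm tall to the rim, domed lid that stays on, with a small knob (top 105 mm above the table) and paper tag (to 120 mm); 0.2 to 0.45 kg. Origin: centre of the underside, z up. May be absent.
- jar_c: closed round jar of plain metal, 89 mm across, 69 mm tall to the rim, domed lid that stays on, with a small knob (top 105 mm above the table) and paper tag (to 120 mm); 0.2 to 0.45 kg. Origin: centre of the underside, z up. May be absent.
- divider_a: rigid divider, sheet 6 mm thick: panel 88 mm wide (128 in its top 22 mm), 62 mm down from the seat line; above it a shoulder bar 184 mm wide, 12 mm high, with lips at its ends (86 to 92 mm out) hooking 16 mm down outside the rails; white grip tab on top, 44 wide, 12 thick, 11 to 58 mm above seat line. 0.17 kg. Origin: mid-width, mid-thickness, on the seat line; x along its width, z up.
- divider_b: rigid divider, sheet 6 mm thick: panel 88 mm wide (128 in its top 22 mm), 62 mm down from the seat line; above it a shoulder bar 184 mm wide, 12 mm high, with lips at its ends (86 to 92 mm out) hooking 16 mm down outside the rails; white grip tab on top, 44 wide, 12 thick, 11 to 58 mm above seat line. 0.17 kg. Origin: mid-width, mid-thickness, on the seat line; x along its width, z up.
- divider_c: rigid divider, sheet 6 mm thick: panel 88 mm wide (128 in its top 22 mm), 62 mm down from the seat line; above it a shoulder bar 184 mm wide, 12 mm high, with lips at its ends (86 to 92 mm out) hooking 16 mm down outside the rails; white grip tab on top, 44 wide, 12 thick, 11 to 58 mm above seat line. 0.17 kg. Origin: mid-width, mid-thickness, on the seat line; x along its width, z up.
- sanitiser: pump bottle, 181 mm tall, at the back; not part of the job. Origin: underside.
- label_roll: roll of blank labels, 64 mm across, 46 mm tall, at the back; not part of the job. Origin: underside.
- dispenser: tape dispenser, 150 x 30 x 73 mm, at the back; not part of the job. Origin: underside.

How it is judged:
By the outcome, as a careful person would: the job done as asked, in the order asked, and still so for the second after the job is handed in, with the robot touching nothing.
Of jar_a, jar_b, jar_c only 2 to 3 are there at a start; the rules pass over those that are not, and their reading is None.
At some moment in a run one of jar_a, jar_b, jar_c may be knocked a few centimetres aside while the robot is not near it.
It also fails if it takes over 210 s, if anything falls off the work surface, if the arm or the gripper's body presses on something with over 40 N, if the wrist force passes 120 N, or if a joint passes its speed limit or range.

ROBOT

A 6-joint arm with a two-finger parallel gripper is mounted at the origin on a cart in front of the work surface, level with it; the furniture and walls round the work are solid. World frame = base frame: x ahead of the robot, y to its left, z up, the work surface at z = 0. Lengths are in m, angles in degrees, forces in N, time in s.
With the tool pointing down it reaches from about 0.25 to 0.725 m from the base axis. Payload 9.7 kg.
Tool frame: the origin (TCP) lies between the finger pads; the fingertips stand 11 mm ahead of it and the grasp point (between the pads) lies 8 mm behind it; y points along the fingers, x is the direction in which the jaws open and shut, and the axes are right-handed (so a half turn about y gives the same grasp; the last joint's range is limited). The gripper opens to 85 mm and grips with 20 to 120 N. Pads are 22 mm wide; open, the fingers measure 114 mm over their backs; the gripper's body (76 mm by 85 mm) begins 54 mm behind the grasp point. The pads swing forward as they close: fully open they stand 13 mm farther back than shut.
Start: joints at [72.193, 4.979, 10.078, 95.1, 0, 90], TCP at [0.168, 0.524, 0.242] pointing down, gripper open.
Joint ranges: [-179.16, 179.16], [-48.56, 103.87], [-65.8, 70.77], [-126.05, 130.52], [-82.76, 87.17], [-180, 180]. Speed limits (degrees/s): [127.2, 127.2, 147.25, 180, 180, 180].

INTERFACE

Orientations are given as [roll, pitch, yaw] about the fixed x, y, z axes, in that order (R = Rz(yaw) Ry(pitch) Rx(roll)).
In Python, from workcell import bot, vision gives the robot as it stands. The module is installed in compiled form; this text tells all that it offers.
- The arm moves only by the shell command python3 -m crank 'ROWS' [OPENING] [FORCE]. ROWS is text: rows parted by semicolons, each of 6 numbers parted by spaces: the shift along the tool's x, y, z in m, then the turn, a rotation vector about the tool's x, y, z in rad. A call has 1 to 8 rows; each row is the pose to reach, as a shift and turn from the pose commanded when the call began, along the tool's axes at that moment; what a row does not reach only later rows make up. A row lasts 1/10 s, in which the tool goes at most 50 mm and 8.59 degrees, less where a joint would pass 70% of its speed; a pose out of reach is approached as far as the arm can. A call with a gripper value outside its range is refused whole. OPENING is the gripper's target within -1 to 1 (shut at 1, half-way at 0, fully open at -1), set as the call begins (- or left out, the last holds). The fingers move at their own pace and stop on an object; FORCE is the grip in N (left out, the last holds). Time passes only in rows, so rows that repeat a pose let the fingers close. It gives the time, the measured TCP pose, the force and the opening at its end, in the units of the state.
- bot.get_obs(): the state, without advancing time (a new reading comes with each control period).
- vision.camera(name): name is "scene" or "side" or "wrist"; returns the picture (384x512x3 uint8, red, green, blue); there is no depth.
- vision.get_calibration(name): a dict with "fx", "fy", "cx", "cy" (pixels), "rvec" (rotation vector, rad) and "tvec" (3), from world to camera coordinates, as OpenCV has them. Camera axes: x right, y down, z forward; pixel columns grow to the right and rows downward; lengths in m; the calibration is good to about 2 mm. A picture is of the moment at which its call begins: read the wrist's pose just before it. get_calibration takes no time and is no camera call; for the wrist camera it gives the pose at the moment of the call.
- bot.job_done(): hands the job in, once; it reports no verdict.
The state is a dict: "time": time; "q": joint angles; "qd": joint speeds; "joint_efforts": joint torques, N m; "ee_pos": TCP position; "tcp_rot": TCP orientation; "wrist_force": force on the tool from outside, world axes, zero at the start; "torque": the same for the moment, N m; "opening": finger opening in m.
Only numpy, scipy, OpenCV 4.12 (cv2) and the standard library are available. Lean on these libraries where they do the work, as an engineer would, in place of code of your own. Each camera call takes 0.05 s, during which the arm holds its last target. There are 200 camera calls.

## Working session

There is one attempt and no reset: what is moved stays moved. The work goes in short steps, Python scripts to look and compute and a shell command to move; the robot and the scene stay as the last step left them, time stands still between calls to the robot, and variables do not carry over. Pictures are saved under pics/ and viewed, about 12 in all and at most 16, crops included, and the job is handed in when it is done.

```bash
mkdir -p pics; ls
python3 - <<'E'
from workcell import bot, vision
import cv2, numpy as np
print(bot.get_obs())
a=vision.camera("scene"); b=vision.camera("side")
cv2.imwrite("pics/scene0.png",a[:,:,::-1]); cv2.imwrite("pics/side0.png",b[:,:,::-1])
for n in("scene","side","wrist"):
  c=vision.get_calibration(n);R=cv2.Rodrigues(np.array(c["rvec"],float))[0];print(n,c,-R.T@np.array(c["tvec"]).ravel())
E
```

```text
pics
{'time': 0.0, 'q': array([ 7.21946831e+01,  5.01020509e+00,  1.00330331e+01,  9.50988051e+01,
       -1.14475640e-03,  9.00001798e+01]), 'qd': array([-0.0194111 , -0.09013465, -0.07086587, -0.03756919,  0.03932927,
       -0.04036376]), 'joint_efforts': array([-1.08200406e-03, -5.20381057e+01,  4.64809477e+01,  1.62630365e-02,
       -1.59977408e-04, -2.56623011e-06]), 'ee_pos': array([0.16811928, 0.52344546, 0.24157892]), 'tcp_rot': array([-9.00011450e+01,  7.59770053e-02,  7.21945033e+01]), 'wrist_force': array([ 0.3645325 ,  0.35074591, -0.30363495]), 'torque': array([-0.0135835 , -0.02663625, -0.05648736]), 'opening': 0.08524352066525845}
scene {'fx': 429.28729009397637, 'fy': 429.28729009397637, 'cx': 254.41442041619382, 'cy': 190.62518677740826, 'rvec': array([ 2.28683797, -0.66453709,  0.27518917]), 'tvec': array([-0.49652257,  0.28228068,  1.12684522])} [ 0.10077294 -0.76249409  1.00221993]
side {'fx': 461.4641159908872, 'fy': 461.4641159908872, 'cx': 251.72545529640803, 'cy': 186.0014723405467, 'rvec': array([ 2.12430137, -0.71994761,  0.33697818]), 'tvec': array([-0.4867182 ,  0.28519804,  1.22035878])} [-0.08048704 -0.93869421  0.95910537]
wrist {'fx': 311.52640381590015, 'fy': 311.52640381590015, 'cx': 260.77986067636687, 'cy': 194.50302546288873, 'rvec': array([-2.3197552 , -1.69297419, -0.27037883]), 'tvec': array([-0.54941877, -0.04022361,  0.3788393 ])} [0.09130988 0.54803634 0.37190969]
```

View pics/scene0.png

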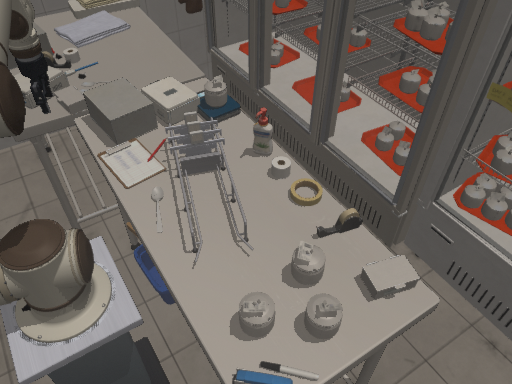

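View pics/side0.png

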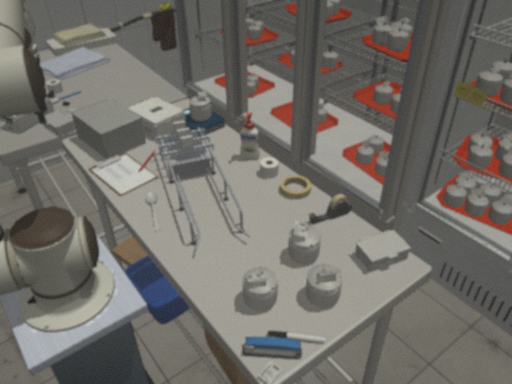

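Both views show three jars (scene knobs about (256,302), (309,252), (323,305)) and the rack from about (195,245)/(245,237) up to (165,125)/(210,120). Enlarging for pixel picks.

Run:
```python
import cv2
a=cv2.imread("pics/scene0.png")
c=cv2.resize(a[100:260,150:270],None,fx=5,fy=5,interpolation=cv2.INTER_CUBIC)[:800,:600]
c=cv2.resize(a[105:255,155:265],None,fx=4,fy=4,interpolation=cv2.INTER_CUBIC) # 440x600
d=cv2.resize(a[235:345,230:350],None,fx=3,fy=3,interpolation=cv2.INTER_CUBIC) #360x330
import numpy as np
o=np.zeros((600,800,3),np.uint8);o[:,:440]=c;o[:330,440:800]=d
cv2.imwrite("pics/crop0.png",o)
```

```text
(no output)
```

View pics/crop0.png

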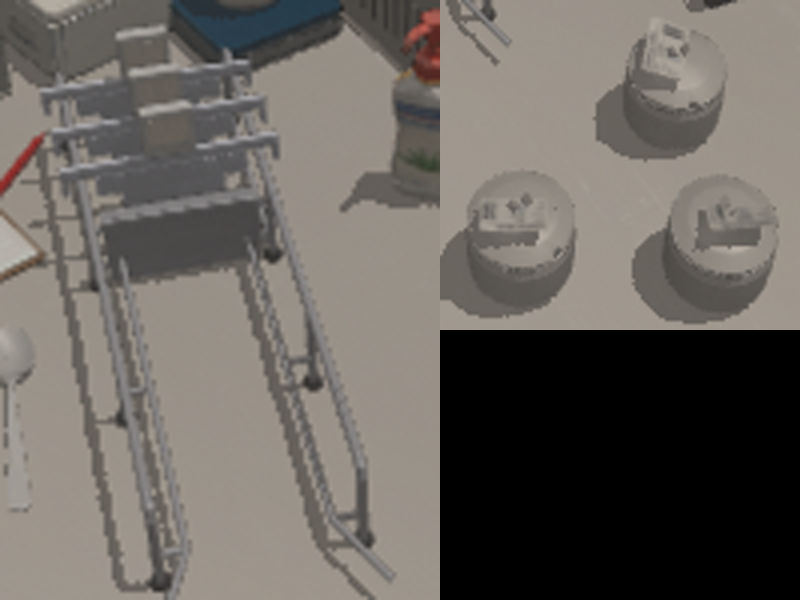

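```bash
cat > h.py <<'E'
from workcell import bot, vision
import cv2, numpy as np
from scipy.optimize import least_squares
from scipy.spatial.transform import Rotation as Ro
def cal(n): return vision.get_calibration(n)
def proj(c,P):
    R=cv2.Rodrigues(np.array(c["rvec"],float))[0]
    q=np.atleast_2d(P)@R.T+np.array(c["tvec"]).ravel()
    return np.c_[c["fx"]*q[:,0]/q[:,2]+c["cx"],c["fy"]*q[:,1]/q[:,2]+c["cy"]]
def ray(c,uv,z):
    R=cv2.Rodrigues(np.array(c["rvec"],float))[0];o=-R.T@np.array(c["tvec"]).ravel()
    uv=np.atleast_2d(uv);d=np.c_[(uv[:,0]-c["cx"])/c["fx"],(uv[:,1]-c["cy"])/c["fy"],np.ones(len(uv))]@R
    return o+d*((z-o[2])/d[:,2])[:,None]
def rackW(p,P):
    a=p[2];R=np.array([[np.cos(a),-np.sin(a),0],[np.sin(a),np.cos(a),0],[0,0,1]])
    return np.atleast_2d(P)@R.T+[p[0],p[1],0]
def togo(target,yaw=None,obs=None):
    """target TCP xyz & tool yaw (deg) -> shift in tool axes, turn about tool y (rad)"""
    o=obs or bot.get_obs();R=Ro.from_euler('xyz',o["tcp_rot"],degrees=True).as_matrix()
    s=R.T@(np.array(target)-o["ee_pos"])
    Rt=Ro.from_euler('xyz',[-90,0,yaw if yaw is not None else o["tcp_rot"][2]],degrees=True).as_matrix()
    t=Ro.from_matrix(R.T@Rt).as_rotvec()
    return np.round(s,4),np.round(t,4)
E
python3 - <<'E'
from h import *
c=cal("scene")
cr=lambda x,y:(155+x/4,105+y/4)
P=np.array([[-75,-315,85],[75,-315,85],[-75,200,85],[75,200,85]])/1000.
U=np.array([cr(151,518),cr(362,468),cr(60,55),cr(228,55)])
r=None
for a0 in(0,1.5,3,-1.5):
  s=least_squares(lambda p:(proj(c,rackW(p,P))-U).ravel(),[.4,.3,a0])
  if r is None or s.cost<r.cost:r=s
p=r.x;print(p,np.degrees(p[2]),r.fun.round(2))
for n,q in dict(mouth=(0,-.372,0),berth=(0,-.044,0),park=(0,.1,.089)).items():print(n,rackW(p,q))
# check: dividers tab tops and stop top
def back(u,z):
  w=ray(c,cr(*u),z)[0];a=p[2];d=w[:2]-p[:2];return (np.array([[np.cos(a),np.sin(a)],[-np.sin(a),np.cos(a)]])@d).round(4)
print("stop top L,R",back((105,212),.075),back((262,197),.075),"shoulder ends z.101",[back(u,.101) for u in((65,175),(278,137),(54,131),(266,100),(43,95),(250,65))])
t=np.linspace(0,2*np.pi,90)
for L,R_,B in((467,576,311),(625,727,155),(668,778,312)):
  obs=np.array([230+(L-440)/3,230+(R_-440)/3,235+B/3])
  def f(x):
    Q=np.vstack([np.c_[x[0]+.0445*np.cos(t),x[1]+.0445*np.sin(t),0*t+z] for z in(0,.069)])
    u=proj(c,Q);return np.array([u[:,0].min(),u[:,0].max(),u[:,1].max()])-obs
  x0=ray(c,[(obs[0]+obs[1])/2,obs[2]-20],.03)[0,:2]
  s=least_squares(f,x0);print("jar",s.x.round(4),s.fun.round(2))
E
```

```text
[ 0.52565138  0.22875706 -0.31516513] -18.057631957070942 [-0.51 -1.68  0.11  0.45  0.41  4.09  0.1  -2.06]
mouth [[ 0.41034125 -0.12492015  0.        ]]
berth [[0.51201255 0.18692427 0.        ]]
park [[0.55664873 0.32383158 0.089     ]]
stop top L,R [-0.0625  0.0135] [0.0657 0.0004] shoulder ends z.101 [array([-0.089 ,  0.0366]), array([0.089 , 0.0422]), array([-0.0912,  0.0962]), array([0.0892, 0.0941]), array([-0.0948,  0.148 ]), array([0.0854, 0.1466])]
jar [ 0.3888 -0.3259] [-0.35  0.35 -0.02]
jar [ 0.5846 -0.2768] [-0.73  0.7  -0.05]
jar [ 0.5271 -0.4144] [-1.57  1.48 -0.1 ]
```

```bash
python3 -m crank '-0.135 -0.06 -0.19 0 0 0;-0.135 -0.06 -0.19 0 0 0;-0.135 -0.06 -0.19 0 0 0;-0.135 -0.06 -0.19 0 0 0;-0.135 -0.06 -0.19 0 0 0;-0.27 -0.06 -0.38 0 0 0;-0.27 -0.06 -0.38 0 0 0;-0.27 -0.06 -0.38 0 0 0'; python3 -m crank '-0.02 0 -0.03 0 0 0;-0.04 0 -0.06 0 0 0;-0.05 0 -0.08 0 0 0;-0.05 0 -0.08 0 0 0'
python3 - <<'E'
from h import *
o=bot.get_obs();print(o["ee_pos"],o["tcp_rot"],o["wrist_force"],o["time"])
c=cal("wrist");a=vision.camera("wrist");np.save("w1.npy",dict(c=c),allow_pickle=True)
cv2.imwrite("pics/w1r.png",a[:,:,::-1]);cv2.imwrite("pics/w1.png",cv2.resize(a[:,:,::-1],(768,576),interpolation=cv2.INTER_CUBIC))
p=[.52565,.22876,-.31517]
print(proj(c,rackW(p,[[-.075,-.315,.085],[.075,-.315,.085],[-.075,0,.085],[.075,0,.085],[0,0,.075]])).round(0)*1.5)
print(proj(c,[[.3888,-.3259,.105],[.5846,-.2768,.105],[.527,-.414,.105]])*1.5)
E
```

```text
time: 0.9
ee_pos: [0.3984, 0.2151, 0.3022]
tcp_rot: [-90.0, -0.0, 72.2]
wrist_force: [0.5, 1.1, 0.6]
opening: 0.0853
time: 1.3
ee_pos: [0.4598, 0.143, 0.3014]
tcp_rot: [-90.0, 0.1, 72.0]
wrist_force: [-0.3, 0.0, 0.9]
opening: 0.0856
[0.45982223 0.14296451 0.30141732] [-8.99526692e+01  5.84538120e-02  7.20113445e+01] [-0.25478503  0.04314593  0.93778685] 1.3
[[100.5 198. ]
 [135.  379.5]
 [531.  198. ]
 [514.5 381. ]
 [519.  291. ]]
[[-215.95542202  353.53106188]
 [ -16.58132329  529.47489688]
 [-189.59573932  518.06282051]]
```

View pics/w1.png

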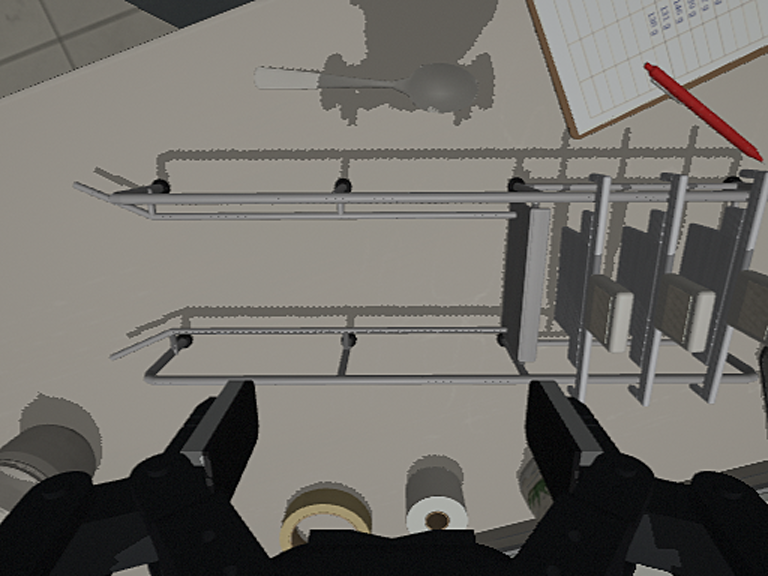

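Wrist view: rails' front ends at about (112,198) and (147,379), stop's top front edge at x≈526, three divider tabs at about (615,315), (700,320), (755,305). Refining the rack fit with rail edges from this image.

Run:
```python
from h import *
c=np.load("w1.npy",allow_pickle=True).item()["c"]
g=cv2.imread("pics/w1r.png",0).astype(float)
# detect rail centre rows: bright band over darker/equal -> use |vertical gradient| edges
def edges(cols,r0):
  out=[]
  for x in cols:
    col=cv2.GaussianBlur(g,(1,3),0)[r0-8:r0+9,x];d=np.diff(col)
    a,b=np.argmax(d),np.argmin(d);out.append((x,r0-8+(a+b+1)/2,abs(a-b)))
  return np.array(out)
L=edges(range(110,330,12),132);R=edges(range(110,480,16),252)
print(L.round(1).tolist());print(R.round(1).tolist())
np.save("LR.npy",[L[:,:2].tolist(),R[:,:2].tolist()],allow_pickle=True) if 0 else None
def f(p,w=1):
  r=[]
  for s,E in((-1,L),(1,R)):
    e=proj(c,rackW(p,[[s*.075,-.315,.085],[s*.075,.1,.085]]))
    E=E[(E[:,2]>1)&(E[:,2]<9)]
    r+=list(e[0,1]+(E[:,0]-e[0,0])*(e[1,1]-e[0,1])/(e[1,0]-e[0,0])-E[:,1])
  e=proj(c,rackW(p,[[-.075,-.315,.085],[.075,-.315,.085],[-.06,0,.075],[.06,0,.075]]))
  return np.array(r+[e[0,0]-112/1.5,e[1,0]-147/1.5,e[2,0]-530/1.5,e[3,0]-520.5/1.5])
s=least_squares(f,[.52565,.22876,-.31517],loss='soft_l1');p=s.x
print(p,np.degrees(p[2]),f(p).round(1))
a=p[2]
for u in [(585,391,.101),(604,178,.101),(648,396,.101),(680,176,.101),(709,395,.101),(760,173,.101),(628,322,.147),(711,322,.147)]:
  w=ray(c,(u[0]/1.5,u[1]/1.5),u[2])[0];d=w[:2]-p[:2];print(u,(np.array([[np.cos(a),np.sin(a)],[-np.sin(a),np.cos(a)]])@d).round(4))
```

```text
[[110.0, 131.5, 6.0], [122.0, 129.0, 3.0], [134.0, 129.0, 3.0], [146.0, 129.0, 3.0], [158.0, 129.0, 3.0], [170.0, 129.0, 3.0], [182.0, 129.0, 3.0], [194.0, 129.0, 3.0], [206.0, 129.0, 3.0], [218.0, 131.5, 8.0], [230.0, 131.0, 5.0], [242.0, 128.5, 2.0], [254.0, 128.5, 2.0], [266.0, 128.5, 2.0], [278.0, 128.5, 2.0], [290.0, 131.5, 8.0], [302.0, 128.5, 2.0], [314.0, 128.5, 2.0], [326.0, 128.0, 3.0]]
[[110.0, 251.0, 3.0], [126.0, 251.0, 3.0], [142.0, 251.0, 3.0], [158.0, 250.5, 2.0], [174.0, 251.0, 3.0], [190.0, 251.0, 3.0], [206.0, 251.0, 3.0], [222.0, 251.0, 3.0], [238.0, 250.5, 2.0], [254.0, 250.5, 2.0], [270.0, 250.5, 2.0], [286.0, 250.5, 2.0], [302.0, 250.5, 2.0], [318.0, 250.5, 2.0], [334.0, 250.5, 2.0], [350.0, 248.5, 6.0], [366.0, 250.0, 3.0], [382.0, 250.0, 3.0], [398.0, 250.0, 3.0], [414.0, 250.0, 3.0], [430.0, 251.5, 8.0], [446.0, 249.5, 2.0], [462.0, 254.0, 11.0], [478.0, 251.0, 13.0]]
[ 0.52350047  0.23723624 -0.30745405] -17.615819477681118 [-2.2  0.3  0.2  0.1  0.1  0.  -0.1 -0.1 -0.2 -2.8 -2.3  0.1  0.  -0.1
 -0.1 -3.2 -0.3 -0.3  0.1  0.6  0.5  0.4  0.9  0.3  0.2  0.1  0.1  0.5
  0.4  0.3  0.2  0.2  0.1  0.   1.9  0.4  0.3  0.2  0.1 -1.4  0.5 -1.5
 -1.5  3.3  1.1]
(585, 391, 0.101) [0.0803 0.0451]
(604, 178, 0.101) [-0.0859  0.0376]
(648, 396, 0.101) [0.0852 0.0962]
(680, 176, 0.101) [-0.0869  0.0898]
(709, 395, 0.101) [0.0845 0.145 ]
(760, 173, 0.101) [-0.0886  0.1443]
(628, 322, 0.147) [0.0025 0.0455]
(711, 322, 0.147) [0.0028 0.0999]
```

```bash
python3 -m crank '-0.21 0 -0.13 0 0 0;-0.21 0 -0.13 0 0 0;-0.21 0 -0.13 0 0 0;-0.21 0 -0.13 0 0 0;-0.21 0 -0.13 0 0 0;-0.42 0 -0.26 0 0 0;-0.42 0 -0.26 0 0 0;-0.42 0 -0.26 0 0 0'; python3 -m crank '-0.06 0 -0.036 0 0 0;-0.08 0 -0.05 0 0 0;-0.08 0 -0.05 0 0 0;-0.08 0 -0.05 0 0 0'
python3 - <<'E'
from h import *
o=bot.get_obs();print(o["ee_pos"],o["tcp_rot"],o["q"].round(1),o["time"])
c=cal("wrist");a=vision.camera("wrist");np.save("w2.npy",dict(c=c),allow_pickle=True)
cv2.imwrite("pics/w2r.png",a[:,:,::-1]);cv2.imwrite("pics/w2.png",cv2.resize(a[:,:,::-1],(768,576),interpolation=cv2.INTER_CUBIC))
print(proj(c,[[.3888,-.3259,.105],[.5846,-.2768,.105],[.527,-.414,.105]])*1.5)
E
```

```text
time: 2.15
ee_pos: [0.5545, -0.2411, 0.3024]
tcp_rot: [-90.0, -0.0, 72.3]
wrist_force: [0.8, 0.6, 0.7]
opening: 0.0853
time: 2.55
ee_pos: [0.5778, -0.3317, 0.3008]
tcp_rot: [-89.9, -0.0, 72.2]
wrist_force: [0.0, -0.2, 0.1]
opening: 0.0854
[ 0.57777772 -0.33170232  0.30080279] [-8.98635278e+01 -4.65481304e-02  7.21637930e+01] [-29.9  25.2  41.4 106.3   0.  -12. ] 2.55
[[303.49707339 -39.68691525]
 [467.62903575 242.92017018]
 [257.26319673 224.86439439]]
```

View pics/w2.png

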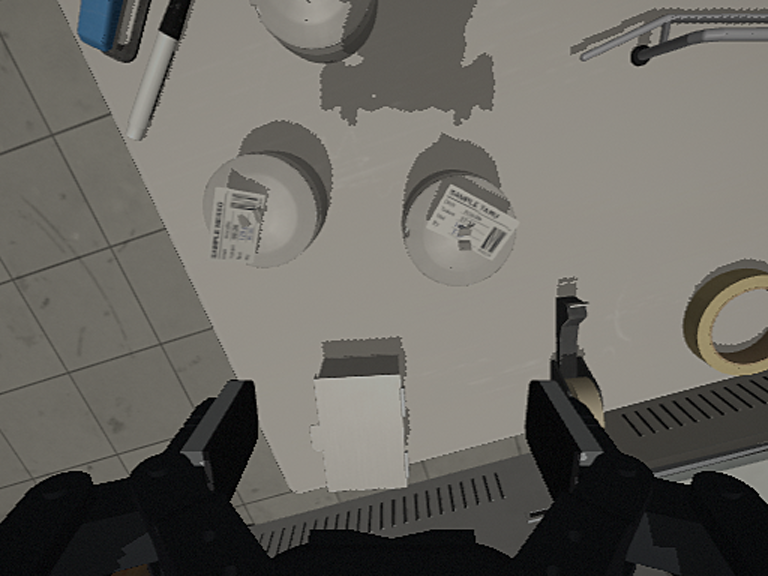

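Jar knobs at about (465,235) and (248,222), third jar cut off at top (310,10). I'll push jars with the two fingers as a V-fork behind each body (z≈55 mm), no knob grip. Refine jars and compute the first approach.

```bash
cat >> h.py <<'E'
RK=[.5235,.2372,-.3075]
def rk(x,y,z=0): return rackW(RK,[x,y,z])[0]
def inrk(w):
    a=RK[2];d=np.array(w[:2])-RK[:2];return np.array([np.cos(a)*d[0]+np.sin(a)*d[1],-np.sin(a)*d[0]+np.cos(a)*d[1]]).round(4)
def yawfor(d): return np.degrees(np.arctan2(d[0],-d[1]))
def jarfit(c,obs,x0):
    """obs: dict of L,R,T,B pixel extents of the jar body silhouette"""
    t=np.linspace(0,2*np.pi,180)
    def f(x):
        Q=np.vstack([np.c_[x[0]+.0445*np.cos(t),x[1]+.0445*np.sin(t),0*t+z] for z in(0,.069)]);u=proj(c,Q)
        v=dict(L=u[:,0].min(),R=u[:,0].max(),T=u[:,1].min(),B=u[:,1].max());return [v[k]-obs[k] for k in obs]
    s=least_squares(f,x0);return s.x.round(4),s.fun.round(1)
E
python3 - <<'E'
from h import *
c=np.load("w2.npy",allow_pickle=True).item()["c"]
k=1/1.5
print(jarfit(c,dict(L=403*k,R=516*k,B=286*k),[.5846,-.2768]))
print(jarfit(c,dict(L=204*k,R=331*k,B=268*k),[.527,-.414]))
print(jarfit(c,dict(R=377*k,B=62*k),[.389,-.326]))
cs=cal("scene");print("stapler/pen",ray(cs,[(240,375),(292,380),(262,365),(318,377)],.02)[:,:2].round(3))
print(togo([.389,-.421,.2],180))
E
```

```text
(array([ 0.5835, -0.2766]), array([-1. ,  0.9,  0.1]))
(array([ 0.522 , -0.4183]), array([ 0.1, -0.1, -0. ]))
(array([ 0.3834, -0.3279]), array([ 0., -0.]))
stapler/pen [[ 0.281 -0.423]
 [ 0.373 -0.495]
 [ 0.335 -0.431]
 [ 0.427 -0.521]]
(array([-0.1435,  0.102 ,  0.152 ]), array([-1.0000e-04, -1.8811e+00,  1.2000e-03]))
```

```bash
python3 -m crank '-0.0735 0.06 0.076 0 -0.94 0;-0.0735 0.06 0.076 0 -0.94 0;-0.0735 0.06 0.076 0 -0.94 0;-0.147 0.10 0.152 0 -1.88 0;-0.147 0.10 0.152 0 -1.88 0;-0.147 0.10 0.152 0 -1.88 0;-0.147 0.10 0.152 0 -1.88 0;-0.147 0.10 0.152 0 -1.88 0' -0.18 20; python3 -m crank '0 0 0 0 -0.15 0;0 0 0 0 -0.3 0;0 0 0 0 -0.45 0;0 0 0 0 -0.6 0;0 0 0 0 -0.75 0;0 0 0 0 -0.83 0;0 0 0 0 -0.83 0;0 0 0 0 -0.83 0'; python3 -c "
from h import *
o=bot.get_obs();print(o['ee_pos'],o['tcp_rot'],o['q'].round(1),o['opening'])
print(togo([.385,-.417,.056],180))"
```

```text
time: 3.4
ee_pos: [0.3875, -0.4238, 0.2035]
tcp_rot: [-90.0, 0.1, 141.1]
wrist_force: [0.1, -0.1, 0.4]
opening: 0.0501
time: 4.2
ee_pos: [0.3881, -0.4242, 0.2032]
tcp_rot: [-89.9, 0.0, -171.8]
wrist_force: [0.1, -0.1, -0.1]
opening: 0.0502
[ 0.38813031 -0.42417589  0.203185  ] [-8.99403414e+01  4.91978900e-02 -1.71798548e+02] [ -47.5    7.7    8.7   90.9    0.  -145.7] 0.050192018115168185
(array([ 0.0022,  0.1472, -0.0077]), array([-0.001 ,  0.1431, -0.0009]))
```

```bash
python3 -m crank '0.002 0.04 -0.007 0 0.143 0;0.002 0.08 -0.007 0 0.143 0;0.002 0.115 -0.007 0 0.143 0;0.002 0.147 -0.007 0 0.143 0;0.002 0.147 -0.007 0 0.143 0;0.002 0.147 -0.007 0 0.143 0'; python3 -c "
from h import *
o=bot.get_obs();print(o['ee_pos'],o['tcp_rot'],o['wrist_force'],o['opening'])
a=vision.camera('wrist');cv2.imwrite('pics/w3.png',a[:,:,::-1])"
```

```text
time: 4.8
ee_pos: [0.3848, -0.4184, 0.0562]
tcp_rot: [-90.0, 0.0, -180.0]
wrist_force: [0.0, -0.0, 0.3]
opening: 0.0502
[ 0.38484738 -0.41839729  0.05618738] [-9.00028817e+01  1.32716462e-03 -1.79977853e+02] [ 0.02028518 -0.04443645  0.34331569] 0.05019410682935935
```

View pics/w3.png

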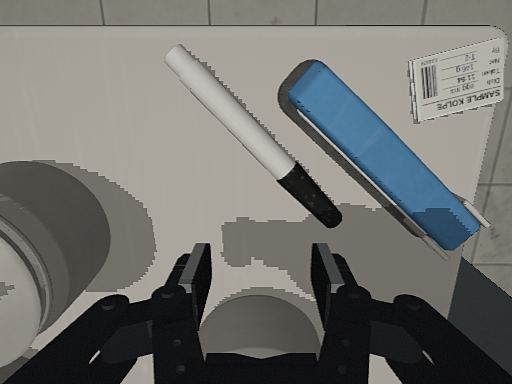

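```bash
python3 -m crank '0 0 -0.02 0 0 0;0 0 -0.03 0 0 0;0 0 -0.04 0 0 0;0 0 -0.05 0 0 0;0 0 -0.06 0 0 0;0 0 -0.07 0 0 0;-0.001 0 -0.08 0 0 0;-0.002 0 -0.09 0 0 0'; python3 -m crank '0 0 -0.012 0 0 0;0 0 -0.024 0 0 0;0 0 -0.036 0 0 0;-0.001 0 -0.048 0 0 0;-0.001 0 -0.06 0 0 0;-0.002 0 -0.072 0 0 0;-0.002 0 -0.084 0 0 0;-0.002 0 -0.094 0 0 0'
python3 -c "
from h import *
o=bot.get_obs();print(o['ee_pos'],o['wrist_force'])
a=vision.camera('scene');b=vision.camera('wrist');cv2.imwrite('pics/s1.png',np.hstack([cv2.resize(a[90:360,130:370,::-1],None,fx=1.6,fy=1.6),b[:,180:340,::-1][:384,:160].repeat(1,0) if 0 else np.zeros((432,0,3),np.uint8)]))
print(togo(rk(0,-.43-.048,.056),162.4), togo(rk(0,-.3,.056),162.4))"
```

```text
time: 5.65
ee_pos: [0.387, -0.3292, 0.0564]
tcp_rot: [-89.8, 0.1, -180.0]
wrist_force: [-0.5, -6.1, 5.7]
opening: 0.0502
time: 6.45
ee_pos: [0.389, -0.235, 0.0564]
tcp_rot: [-89.8, 0.1, -180.0]
wrist_force: [-0.1, -5.5, 5.5]
opening: 0.0501
[ 0.38898114 -0.23497897  0.05637443] [-0.05068363 -5.48876445  5.46071344]
(array([ 0.0099, -0.0002, -0.0156]), array([-3.000e-04,  3.093e-01, -1.000e-03])) (array([-0.0443, -0.0002, -0.1851]), array([-3.000e-04,  3.093e-01, -1.000e-03]))
```

View pics/s1.png

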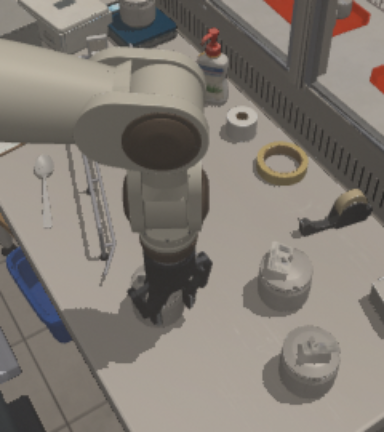

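```bash
python3 -m crank '0 0 0.01 0 0 0;0 -0.006 0.012 0 0.1 0;0.01 -0.006 0.014 0 0.2 0;0.02 -0.006 0.015 0 0.309 0;0.02 -0.006 0.015 0 0.309 0'
python3 -c "
from h import *
o=bot.get_obs();print(o['ee_pos'],o['wrist_force'],inrk(o['ee_pos']))
print(togo(rk(0,-.50,.062),162.4));print(togo(rk(0,-.37,.062),162.4))"
```

```text
time: 7.05
ee_pos: [0.3674, -0.2503, 0.0608]
tcp_rot: [-90.0, -0.1, 162.2]
wrist_force: [0.8, 0.1, 0.2]
opening: 0.0504
[ 0.3674391  -0.25026263  0.06080555] [0.77765889 0.09966613 0.20267636] [-0.0012 -0.5118]
(array([-0.0012, -0.0012, -0.0118]), array([ 0.0005, -0.0034,  0.0015]))
(array([-0.0008, -0.0011, -0.1418]), array([ 0.0005, -0.0034,  0.0015]))
```

```bash
python3 -m crank '-0.001 -0.001 -0.01 0 -0.003 0;-0.001 -0.001 -0.02 0 -0.003 0;-0.001 -0.001 -0.03 0 -0.003 0;-0.001 -0.001 -0.04 0 -0.003 0;-0.001 -0.001 -0.05 0 -0.003 0;-0.001 -0.001 -0.06 0 -0.003 0'; python3 -c "
from h import *
o=bot.get_obs();print(inrk(o['ee_pos']))
a=vision.camera('side');cv2.imwrite('pics/s2.png',cv2.resize(a[170:290,140:260,::-1],None,fx=4,fy=4,interpolation=cv2.INTER_CUBIC))"
```

```text
time: 7.65
ee_pos: [0.3881, -0.1921, 0.0625]
tcp_rot: [-90.0, 0.0, 162.6]
wrist_force: [-2.4, -4.6, 3.3]
opening: 0.0504
[ 0.0009 -0.4501]
```

View pics/s2.png

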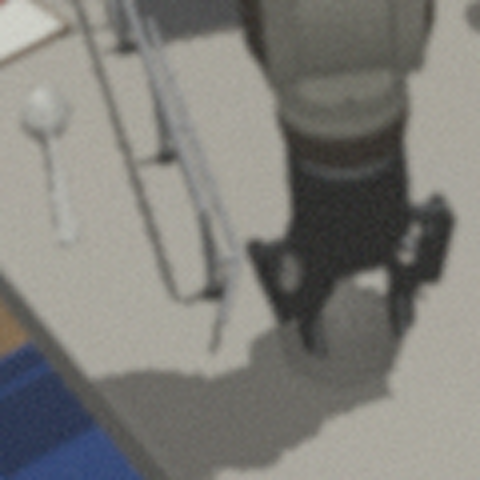

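```bash
python3 -m crank '0 0 0.008 -0.1 0 0;0.001 0.004 0.012 -0.22 0 0;0.001 0.006 0.006 -0.22 0 0;0.001 0.006 0 -0.22 0 0;0.001 0.006 -0.01 -0.22 0 0;0.001 0.006 -0.02 -0.22 0 0;0.001 0.006 -0.03 -0.22 0 0'; python3 -c "
from h import *
o=bot.get_obs();print(inrk(o['ee_pos']),o['ee_pos'],o['wrist_force'])"
```

```text
time: 8.4
ee_pos: [0.3962, -0.1626, 0.0567]
tcp_rot: [-102.6, 0.0, 162.6]
wrist_force: [-1.2, -2.9, 1.3]
opening: 0.0502
[-3.000e-04 -4.196e-01] [ 0.39621447 -0.16260511  0.0566852 ] [-1.15509054 -2.92708378  1.27887901]
```

```bash
python3 -m crank '0 0.003 -0.012 0 0 0;0 0.005 -0.024 0 0 0;0 0.008 -0.036 0 0 0;0 0.0105 -0.047 0 0 0;0 0.013 -0.059 0 0 0;0 0.016 -0.07 0 0 0;0 0.0185 -0.083 0 0 0;0 0.021 -0.095 0 0 0';python3 -m crank '0 0.003 -0.012 0 0 0;0 0.005 -0.024 0 0 0;0 0.008 -0.036 0 0 0;0 0.0105 -0.047 0 0 0;0 0.013 -0.059 0 0 0;0 0.016 -0.07 0 0 0;0 0.0185 -0.083 0 0 0;0 0.021 -0.095 0 0 0'; python3 -c "
from h import *
o=bot.get_obs();print(inrk(o['ee_pos']),o['ee_pos'],o['wrist_force']);print(togo(rk(0,-.105,.057)))"
```

```text
time: 9.2
ee_pos: [0.4251, -0.0701, 0.0564]
tcp_rot: [-102.6, -0.0, 162.5]
wrist_force: [-1.1, -3.3, 1.9]
opening: 0.0503
time: 10.0
ee_pos: [0.4543, 0.0226, 0.0567]
tcp_rot: [-102.6, -0.0, 162.5]
wrist_force: [-0.9, -3.3, 1.4]
opening: 0.0502
[-0.001  -0.2254] [0.45429793 0.02264683 0.05671048] [-0.86118795 -3.33555294  1.432388  ]
(array([-0.0013,  0.026 , -0.1176]), array([ 2.2e-01, -0.0e+00,  2.0e-04]))
```

```bash
python3 -m crank '0 0.003 -0.012 0 0 0;0 0.005 -0.024 0 0 0;0 0.008 -0.036 0 0 0;0 0.0105 -0.047 0 0 0;0 0.013 -0.059 0 0 0;0 0.016 -0.07 0 0 0;0 0.0185 -0.083 0 0 0;-0.001 0.021 -0.095 0 0 0';for i in 1; do python3 -m crank '0 0.001 -0.005 0 0 0;0 0.002 -0.01 0 0 0;0 0.0025 -0.012 0 0 0;0 0.003 -0.014 0 0 0;0 0.0035 -0.016 0 0 0'; done; python3 -c "
from h import *
o=bot.get_obs();print(inrk(o['ee_pos']),o['ee_pos'],o['wrist_force'])"
```

```text
time: 10.8
ee_pos: [0.4845, 0.1152, 0.057]
tcp_rot: [-102.6, -0.0, 162.5]
wrist_force: [-1.4, -2.7, 2.0]
opening: 0.0507
time: 11.3
ee_pos: [0.4892, 0.1297, 0.0571]
tcp_rot: [-102.6, -0.0, 162.5]
wrist_force: [-1.2, -2.5, 1.2]
opening: 0.0503
[-0.0002 -0.1129] [0.48915899 0.12965284 0.05706577] [-1.16507653 -2.48918027  1.24045844]
```

Now creeping in 2 mm/row, stopping on a force rise.

```bash
python3 -m crank '0 0.0005 -0.002 0 0 0;0 0.001 -0.004 0 0 0;0 0.001 -0.006 0 0 0;0 0.0015 -0.008 0 0 0'; python3 -m crank '0 0.0005 -0.002 0 0 0;0 0.001 -0.004 0 0 0';python3 -m crank '0 0.0005 -0.002 0 0 0;0 0.001 -0.004 0 0 0'; python3 -c "
from h import *
o=bot.get_obs();print(inrk(o['ee_pos']))"
```

```text
time: 11.7
ee_pos: [0.4917, 0.1377, 0.0575]
tcp_rot: [-102.6, 0.0, 162.5]
wrist_force: [-0.2, -2.6, 1.3]
opening: 0.0503
time: 11.9
ee_pos: [0.4929, 0.1416, 0.0572]
tcp_rot: [-102.6, 0.0, 162.5]
wrist_force: [-1.0, -3.2, 0.9]
opening: 0.0508
time: 12.1
ee_pos: [0.4941, 0.1456, 0.0571]
tcp_rot: [-102.6, 0.0, 162.5]
wrist_force: [0.1, -2.4, 1.2]
opening: 0.0506
[-0.0003 -0.0962]
```

```bash
python3 -m crank '0 0.0005 -0.0015 0 0 0;0 0.001 -0.003 0 0 0'; python3 -m crank '0 0.0005 -0.0015 0 0 0;0 0.001 -0.003 0 0 0'; python3 -m crank '0 0 -0.0015 0 0 0;0 0.0005 -0.003 0 0 0' | head -4
```

```text
time: 12.3
ee_pos: [0.495, 0.1486, 0.0568]
tcp_rot: [-102.6, -0.0, 162.5]
wrist_force: [-0.9, -3.3, 2.1]
opening: 0.0502
time: 12.5
ee_pos: [0.4956, 0.1503, 0.0563]
tcp_rot: [-102.4, 0.0, 162.5]
wrist_force: [-5.6, -18.1, 8.2]
opening: 0.0505
time: 12.7
ee_pos: [0.4957, 0.151, 0.0562]
tcp_rot: [-102.1, -0.0, 162.4]
wrist_force: [-13.0, -32.8, 14.7]
```

```bash
python3 -m crank '0 0 0.006 0 0 0;0 -0.005 0.025 0 0 0;0 -0.011 0.05 0 0 0;0 -0.035 0.055 0 0 0;0 -0.085 0.065 0.1 0 0;0 -0.125 0.07 0.22 0 0;0 -0.16 0.07 0.22 0 0;0 -0.19 0.07 0.22 0 0'; python3 -c "
from h import *
o=bot.get_obs();print(inrk(o['ee_pos']),o['tcp_rot'],o['wrist_force']);print(togo(rk(0,.041,.215),72.4))
vis=vision.camera('scene');cv2.imwrite('pics/s3.png',vis[:,:,::-1])"
```

```text
time: 13.5
ee_pos: [0.4643, 0.0502, 0.2288]
tcp_rot: [-90.1, 0.1, 162.6]
wrist_force: [1.1, 0.0, -0.2]
opening: 0.0502
[ 0.0002 -0.1961] [-9.00695734e+01  6.58678871e-02  1.62605200e+02] [ 1.06513698  0.00227294 -0.22321598]
(array([-0.0007,  0.0141, -0.2371]), array([1.9000e-03, 1.5744e+00, 1.0000e-04]))
```

```bash
python3 -m crank '0 0 -0.02 0 0.145 0;0 0 -0.045 0 0.29 0;0 0 -0.07 0 0.435 0;0 0 -0.095 0 0.58 0;0 0 -0.12 0 0.725 0;0 0 -0.145 0 0.87 0;0 0 -0.17 0 1.015 0;0 0 -0.19 0 1.16 0';python3 -c "
from h import *
print(togo(rk(0,.041,.215),72.4))"
```

```text
time: 14.35
ee_pos: [0.5212, 0.2327, 0.2263]
tcp_rot: [-90.0, -0.1, 95.8]
wrist_force: [0.3, 0.2, -0.1]
opening: 0.0505
(array([ 0.0419,  0.0113, -0.019 ]), array([-4.000e-04,  4.079e-01,  9.000e-04]))
```

```bash
python3 -m crank '0.02 0.005 -0.01 0 0.14 0;0.042 0.011 -0.019 0 0.28 0;0.042 0.011 -0.019 0 0.408 0;0.042 0.011 -0.019 0 0.408 0;0.042 0.011 -0.019 0 0.408 0';python3 -c "
from h import *
o=bot.get_obs();print(inrk(o['ee_pos']),o['tcp_rot']);print(togo(rk(0,.041,.120),72.4))
c=cal('wrist');a=vision.camera('wrist');cv2.imwrite('pics/w4.png',a[:,:,::-1]);print(proj(c,[rk(-.022,.041,.147),rk(.022,.041,.147)]), proj(c,[rk(-.075,-.044,.089),rk(0,-.044,.105)]))"
```

```text
time: 14.85
ee_pos: [0.5353, 0.2748, 0.2157]
tcp_rot: [-90.0, -0.0, 72.9]
wrist_force: [0.8, -0.3, 0.3]
opening: 0.0505
[-0.0001  0.0394] [-8.99833659e+01 -1.47323476e-02  7.29215507e+01]
(array([ 0.0016,  0.0957, -0.0001]), array([-0.0003,  0.0091,  0.0003]))
[[263.71671648 184.94202703]
 [262.90370316 244.42732401]] [[156.08224986  98.55516711]
 [158.55177434 195.24639038]]
```

View pics/w4.png

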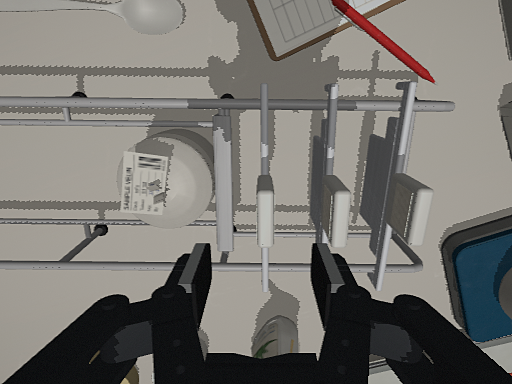

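The first divider's tab is at (265,211), within 2 mm of prediction; jar 1 sits against the stop (centre ≈(165,180)). Descend and grip.

```bash
python3 -m crank '0.002 0.03 0 0 0.009 0;0.002 0.06 0 0 0.009 0;0.002 0.08 0 0 0.009 0;0.002 0.0955 0 0 0.009 0;0.002 0.0955 0 0 0.009 0';python3 -m crank '0 0 0 0 0 0;0 0 0 0 0 0;0 0 0 0 0 0;0 0 0 0 0 0;0 0 0 0 0 0;0 0 0 0 0 0' 1 40; python3 -c "
from h import *
o=bot.get_obs();print(inrk(o['ee_pos']),o['tcp_rot'])"
```

```text
time: 15.4
ee_pos: [0.5352, 0.2758, 0.1184]
tcp_rot: [-89.9, 0.1, 72.2]
wrist_force: [-0.2, -0.7, -0.1]
opening: 0.0504
time: 16.0
ee_pos: [0.5366, 0.2768, 0.1218]
tcp_rot: [-90.1, -0.1, 72.2]
wrist_force: [0.2, 0.0, 6.9]
opening: 0.0117
[0.0005 0.0418] [-90.10048149  -0.0989292   72.18464904]
```

```bash
python3 -m crank '0 -0.02 0 0 0 0;0 -0.05 0 0 0 0;0 -0.09 0 0 0 0;0 -0.13 0 0 0 0;0 -0.13 0 0 0 0;-0.04 -0.13 0 0 0 0;-0.08 -0.13 0 0 0 0;-0.136 -0.13 0 0 0 0';python3 -m crank '0 0 0 0 0.002 0;0 0 0 0 0.002 0;0 0 0 0 0.002 0';python3 -c "
from h import *
o=bot.get_obs();print(inrk(o['ee_pos']),o['tcp_rot'],o['opening']);print(togo(rk(.0005,-.0945,.14),72.3))
c=cal('wrist');a=vision.camera('wrist');cv2.imwrite('pics/w5.png',a[:,:,::-1])"
```

```text
time: 16.8
ee_pos: [0.4956, 0.1522, 0.2489]
tcp_rot: [-89.9, 0.0, 72.3]
wrist_force: [0.3, -0.4, -1.0]
opening: 0.0118
time: 17.1
ee_pos: [0.4964, 0.1532, 0.2499]
tcp_rot: [-90.0, -0.0, 72.1]
wrist_force: [-0.4, -0.1, -1.7]
opening: 0.0119
[-0.0004 -0.0882] [-8.99824800e+01 -4.23156854e-03  7.20820280e+01] 0.011859119977093447
(array([-0.0063,  0.1099, -0.001 ]), array([-0.0003, -0.0038,  0.0001]))
```

View pics/w5.png

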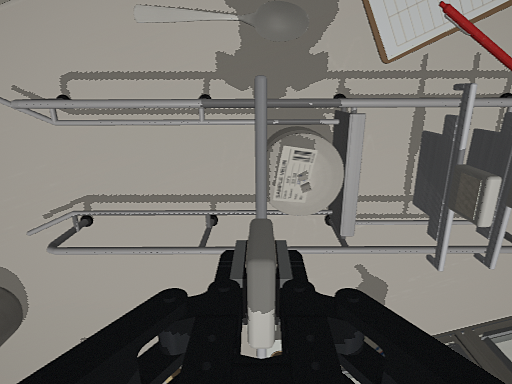

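```bash
python3 -m crank '-0.006 0 -0.001 0 -0.002 0;-0.006 0.03 -0.001 0 -0.003 0;-0.006 0.06 -0.001 0 -0.003 0;-0.006 0.085 -0.001 0 -0.003 0;-0.006 0.105 -0.001 0 -0.003 0;-0.006 0.116 -0.001 0 -0.003 0;-0.006 0.12 -0.001 0 -0.003 0';python3 -m crank '0 0.002 0 0 0 0;0 0.004 0 0 0 0;0 0.006 0 0 0 0';python3 -m crank '0 0.002 0 0 0 0;0 0.002 0 0 0 0';python3 -c "
from h import *
o=bot.get_obs();print(inrk(o['ee_pos']),o['ee_pos'])"
```

```text
time: 17.85
ee_pos: [0.4949, 0.1469, 0.1292]
tcp_rot: [-89.9, 0.1, 72.3]
wrist_force: [0.0, -0.1, -1.7]
opening: 0.0115
time: 18.15
ee_pos: [0.4958, 0.1469, 0.1251]
tcp_rot: [-90.1, -0.0, 72.2]
wrist_force: [-0.5, -0.2, -2.3]
opening: 0.0113
time: 18.35
ee_pos: [0.4953, 0.1468, 0.1224]
tcp_rot: [-90.0, -0.0, 72.2]
wrist_force: [-0.3, -0.8, -0.8]
opening: 0.0114
[ 0.0005 -0.0947] [0.49533689 0.14675742 0.12236281]
```

Fz going from −1.7 to −0.8: nearly seated at z=0.1224. One more mm, then release with a small opening.

```bash
python3 -m crank '0 0.0015 0 0 0 0;0 0.0015 0 0 0 0'; python3 -m crank '0 0.0015 0 0 0 0;0 0.0015 0 0 0 0;0 0.0015 0 0 0 0;0 0.0015 0 0 0 0' 0.3;  python3 -m crank '0 -0.01 0 0 0 0;0 -0.04 0 0 0 0;0 -0.08 0 0 0 0;0 -0.12 0 0 0 0;0 -0.13 0 0 0 0;0 -0.13 0 0 0 0'; python3 -c "
from h import *
o=bot.get_obs();print(inrk(o['ee_pos']),o['ee_pos']);c=cal('wrist');a=vision.camera('wrist');cv2.imwrite('pics/w6.png',a[:,:,::-1])
b=vision.camera('scene');cv2.imwrite('pics/s4.png',b[:,:,::-1])
print(proj(c,[rk(0,-.0945,.147),rk(-.089,-.0945,.101)]))"
```

```text
time: 18.55
ee_pos: [0.4955, 0.1468, 0.1218]
tcp_rot: [-90.1, -0.0, 72.2]
wrist_force: [-2.1, 1.0, 4.5]
opening: 0.0115
time: 18.95
ee_pos: [0.4953, 0.1467, 0.1192]
tcp_rot: [-90.0, 0.0, 72.2]
wrist_force: [0.1, 0.5, -1.4]
opening: 0.0298
time: 19.55
ee_pos: [0.4961, 0.1469, 0.2516]
tcp_rot: [-90.2, -0.1, 72.2]
wrist_force: [0.3, 0.1, -1.3]
opening: 0.0296
[ 0.0012 -0.0943] [0.49608365 0.14694638 0.25164757]
[[260.44308705 196.71999106]
 [260.15098952  79.55089599]]
```

View pics/w6.png

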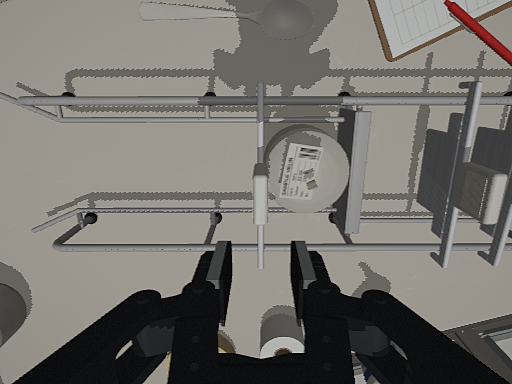

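Divider 1 hangs on both rails just behind jar 1 (tab (260,195), as predicted). Check numerically whether the other jars moved.

Run:
```python
from h import *
a=cv2.imread("pics/scene0.png",0).astype(float)
for n in("s3","s4"):
  b=cv2.imread(f"pics/{n}.png",0).astype(float)
  for nm,(x0,x1,y0,y1) in dict(j2=(288,330,238,285),j3=(303,346,290,338)).items():
    T=a[y0:y1,x0:x1].astype(np.float32);S=b[y0-25:y1+25,x0-25:x1+25].astype(np.float32)
    m=cv2.matchTemplate(S,T,cv2.TM_CCOEFF_NORMED);_,v,_,l=cv2.minMaxLoc(m);print(n,nm,round(v,3),np.array(l)-25)
print(inrk([.584,-.277]),inrk([.522,-.418]))
J=np.array([.584,-.277]);T=rk(0,-.45)[:2];d=(T-J)/np.linalg.norm(T-J);print(T,d,yawfor(d),np.linalg.norm(T-J),J-.095*d)
print(togo([*(J-.095*d),.2],yawfor(d)))
```

```text
s3 j2 1.0 [0 0]
s3 j3 1.0 [0 0]
s4 j2 1.0 [0 0]
s4 j3 1.0 [0 0]
[ 0.2133 -0.4718] [ 0.1969 -0.6249]
[ 0.38729542 -0.19169196] [-0.91743751  0.39787989] -113.44570695969912 0.2144065184019901 [ 0.67115656 -0.31479859]
(array([-0.3858,  0.0485, -0.3084]), array([-8.0000e-04, -3.0424e+00,  1.0000e-03]))
```

Run:
```python
from h import *
c=np.load("w2.npy",allow_pickle=True).item()["c"]
print("box",ray(c,np.array([(318,378),(402,375),(320,490),(408,485)])/1.5,.045)[:,:2].round(3))
print("disp",ray(c,np.array([(570,300),(555,380),(605,400)])/1.5,.05)[:,:2].round(3))
J=np.array([.584,-.277]);T=rk(0,-.45)[:2];d=(T-J)/np.linalg.norm(T-J)
yw=np.degrees(np.arctan2(-d[0],d[1]));print(yw,J-.068*d,np.linalg.norm(J-.068*d))
print(togo([*(J-.068*d),.2],yw))
```

```text
box [[ 0.681 -0.436]
 [ 0.701 -0.361]
 [ 0.8   -0.478]
 [ 0.821 -0.392]]
disp [[ 0.674 -0.2  ]
 [ 0.747 -0.228]
 [ 0.781 -0.188]]
66.55429304030088 [ 0.64638575 -0.30405583] 0.7143279977545802
(array([-0.3831,  0.0485, -0.2815]), array([-0.0007,  0.0992, -0.0005]))
```

```bash
python3 -m crank '-0.19 0.01 -0.14 0 0.05 0;-0.19 0.01 -0.14 0 0.05 0;-0.19 0.01 -0.14 0 0.05 0;-0.19 0.01 -0.14 0 0.05 0;-0.19 0.01 -0.14 0 0.05 0;-0.383 0.03 -0.281 0 0.1 0;-0.383 0.03 -0.281 0 0.1 0;-0.383 0.03 -0.281 0 0.1 0'; python3 -m crank '-0.06 0 -0.044 0 0 0;-0.08 0 -0.06 0 0 0;-0.08 0 -0.06 0 0 0;-0.08 0 -0.06 0 0 0';python3 -c "
from h import *
o=bot.get_obs();print(o['ee_pos'],o['tcp_rot'],o['q'].round(1));print(togo([.6464,-.3041,.06],66.55))
c=cal('wrist');a=vision.camera('wrist');cv2.imwrite('pics/w7.png',a[:,:,::-1])
print(proj(c,[[.584,-.277,.105]]))"
```

```text
time: 20.45
ee_pos: [0.6176, -0.2205, 0.2247]
tcp_rot: [-89.9, 0.0, 66.5]
wrist_force: [-0.6, -0.0, 1.2]
opening: 0.0296
time: 20.85
ee_pos: [0.6404, -0.317, 0.2233]
tcp_rot: [-89.7, -0.0, 66.4]
wrist_force: [1.1, 0.6, -0.7]
opening: 0.0297
[ 0.6404494  -0.31704422  0.22331767] [-8.97228239e+01 -2.33419176e-02  6.63971620e+01] [-26.3  30.   39.1  99.4   0.   -2.7]
(array([ 0.0142,  0.1633, -0.0011]), array([-0.0048, -0.0027,  0.0004]))
[[279.26015323 110.29551964]]
```

```bash
python3 -m crank '0.014 0.02 -0.001 0 0 0;0.014 0.06 -0.001 0 0 0;0.014 0.1 -0.001 0 0 0;0.014 0.14 -0.001 0 0 0;0.014 0.163 -0.001 0 0 0;0.014 0.163 -0.001 0 0 0;0.014 0.163 -0.001 0 0 0';python3 -c "
from h import *
o=bot.get_obs();print(o['ee_pos'],o['tcp_rot'],o['wrist_force'])
print(togo([*(rk(0,-.45)[:2]+.053*np.array([.917,-.398])),.06],66.55))
a=vision.camera('wrist');cv2.imwrite('pics/w8.png',a[:,:,::-1])"
```

```text
time: 21.6
ee_pos: [0.6476, -0.3023, 0.0652]
tcp_rot: [-90.0, -0.0, 66.6]
wrist_force: [0.7, 0.9, 1.4]
opening: 0.0297
[ 0.64755418 -0.30234628  0.06521132] [-9.00384437e+01 -3.80036308e-03  6.65907610e+01] [0.71829101 0.93822367 1.42350562]
(array([-0.0019,  0.0051,  0.2298]), array([0.0007, 0.0007, 0.0001]))
```

View pics/w8.png

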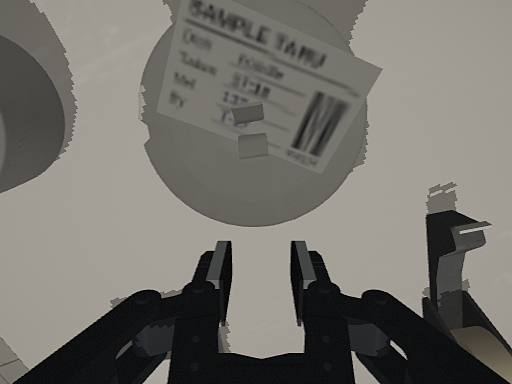

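```bash
python3 -m crank '-0.002 0.005 0.008 0 0 0;-0.002 0.005 0.018 0 0 0;-0.002 0.005 0.028 0 0 0;-0.002 0.005 0.038 0 0 0;-0.002 0.005 0.05 0 0 0;-0.002 0.005 0.062 0 0 0;-0.002 0.005 0.074 0 0 0;-0.002 0.005 0.086 0 0 0';python3 -m crank '0 0 0.012 0 0 0;0 0 0.024 0 0 0;0 0 0.036 0 0 0;0 0 0.048 0 0 0;0 0 0.06 0 0 0;0 0 0.072 0 0 0;0 0 0.084 0 0 0;0 0 0.096 0 0 0';python3 -m crank '0 0 0.012 0 0 0;0 0 0.024 0 0 0;0 0 0.036 0 0 0;0 0 0.046 0 0 0;0 0 0.048 0 0 0';python3 -c "
from h import *
o=bot.get_obs();print(inrk(o['ee_pos']),o['ee_pos'],o['tcp_rot'],o['wrist_force'])
c=cal('wrist');a=vision.camera('wrist');cv2.imwrite('pics/w9.png',a[:,:,::-1])"
```

```text
time: 22.45
ee_pos: [0.5695, -0.2716, 0.0625]
tcp_rot: [-90.4, 0.0, 66.5]
wrist_force: [2.3, -1.1, 1.6]
opening: 0.0299
time: 23.25
ee_pos: [0.4812, -0.2333, 0.0618]
tcp_rot: [-90.3, 0.0, 66.5]
wrist_force: [3.0, -0.8, 2.1]
opening: 0.0298
time: 23.75
ee_pos: [0.4359, -0.2138, 0.0603]
tcp_rot: [-90.2, 0.0, 66.5]
wrist_force: [7.2, -2.3, 5.7]
opening: 0.0301
[ 0.0531 -0.4564] [ 0.43594741 -0.21382684  0.06032712] [-9.01943353e+01  5.57699044e-03  6.65128530e+01] [ 7.17611829 -2.28042644  5.68382309]
```

```bash
python3 -m crank '0 0 -0.015 0 0 0;0 -0.02 -0.025 0 0 0;0 -0.06 -0.025 0 0 0;0 -0.10 -0.025 0 0 0;0 -0.135 -0.025 0 0 0;0 -0.135 -0.025 0 0 0';python3 -c "
from h import *
o=bot.get_obs();print(togo(rk(0,-.525,.195),162.4))"
```

```text
time: 24.4
ee_pos: [0.4596, -0.2241, 0.1985]
tcp_rot: [-90.3, 0.0, 66.5]
wrist_force: [-0.3, -0.0, -0.5]
opening: 0.03
(array([-0.0737,  0.0031,  0.0716]), array([ 0.0038, -1.6735, -0.0047]))
```

```bash
python3 -m crank '-0.01 0 0.01 0 -0.145 0;-0.02 0 0.02 0 -0.29 0;-0.03 0 0.03 0 -0.435 0;-0.04 0 0.04 0 -0.58 0;-0.05 0 0.05 0 -0.725 0;-0.06 0 0.06 0 -0.87 0;-0.074 0 0.072 0 -1.015 0;-0.074 0 0.072 0 -1.16 0' -0.18;python3 -m crank '0 0 0 0 -0.145 0;0 0 0 0 -0.29 0;0 0 0 0 -0.435 0;0 0 0 0 -0.513 0;0 0 0 0 -0.513 0;0 0 0 0 -0.513 0'; python3 -c "
from h import *
o=bot.get_obs();print(inrk(o['ee_pos']),o['tcp_rot'],togo(rk(0,-.525,.060),162.4))
a=vision.camera('scene');cv2.imwrite('pics/s5.png',a[:,:,::-1]);T=cv2.imread('pics/scene0.png')[290:338,303:346];m=cv2.matchTemplate(a[265:363,278:371,::-1].copy(),T,5);print(cv2.minMaxLoc(m)[1::2])"
```

```text
time: 25.2
ee_pos: [0.3612, -0.2629, 0.1928]
tcp_rot: [-90.0, -0.1, 133.2]
wrist_force: [0.4, 0.2, -0.1]
opening: 0.0506
time: 25.8
ee_pos: [0.3627, -0.2626, 0.1931]
tcp_rot: [-90.0, -0.1, 162.2]
wrist_force: [0.0, 0.0, -0.3]
opening: 0.0505
[-0.002 -0.525] [-9.00248438e+01 -8.68054178e-02  1.62222106e+02] (array([-2.200e-03,  1.331e-01,  1.000e-04]), array([ 0.0004, -0.0031,  0.0015]))
(0.9996103644371033, (25, 25))
```

```bash
python3 -m crank '-0.002 0.04 0 0 0 0;-0.002 0.08 0 0 0 0;-0.002 0.11 0 -0.1 0 0;-0.002 0.136 0 -0.22 0 0;-0.002 0.136 0 -0.22 0 0;-0.002 0.136 0 -0.22 0 0';python3 -m crank '0 0.003 -0.012 0 0 0;0 0.005 -0.022 0 0 0;0 0.007 -0.032 0 0 0;0 0.009 -0.042 0 0 0;0 0.0115 -0.052 0 0 0;0 0.0135 -0.062 0 0 0'; python3 -c "
from h import *
o=bot.get_obs();print(inrk(o['ee_pos']),o['wrist_force'],togo(rk(0,-.2,.057),162.4))"
```

```text
time: 26.45
ee_pos: [0.3645, -0.2639, 0.0576]
tcp_rot: [-102.5, -0.1, 162.2]
wrist_force: [0.0, 0.3, 0.5]
opening: 0.0501
time: 27.05
ee_pos: [0.3848, -0.2025, 0.0587]
tcp_rot: [-102.5, 0.1, 162.4]
wrist_force: [-1.5, -4.9, 3.8]
opening: 0.0505
[ 0.0009 -0.4611] [-1.50992768 -4.87212141  3.77612148] (array([ 0.0009,  0.0583, -0.2545]), array([ 0.2187, -0.0003, -0.0012]))
```

```bash
python3 -m crank '0 0.003 -0.012 0 0 0;0 0.005 -0.024 0 0 0;0 0.008 -0.036 0 0 0;0 0.0105 -0.047 0 0 0;0 0.013 -0.059 0 0 0;0 0.016 -0.07 0 0 0;0 0.0185 -0.083 0 0 0;0 0.021 -0.095 0 0 0';python3 -m crank '0 0.003 -0.012 0 0 0;0 0.005 -0.024 0 0 0;0 0.008 -0.036 0 0 0;0 0.0105 -0.047 0 0 0;0 0.013 -0.059 0 0 0;0 0.016 -0.07 0 0 0;0 0.0185 -0.083 0 0 0;0 0.021 -0.095 0 0 0';python3 -m crank '0 0.003 -0.012 0 0 0;0 0.005 -0.024 0 0 0;0 0.008 -0.036 0 0 0;0 0.0105 -0.047 0 0 0;0 0.012 -0.055 0 0 0;0 0.012 -0.055 0 0 0'; python3 -c "
from h import *
o=bot.get_obs();print(inrk(o['ee_pos']),o['wrist_force'])"
```

```text
time: 27.85
ee_pos: [0.4139, -0.1093, 0.0585]
tcp_rot: [-102.6, -0.0, 162.4]
wrist_force: [-1.7, -4.6, 2.7]
opening: 0.0503
time: 28.65
ee_pos: [0.4433, -0.0165, 0.0585]
tcp_rot: [-102.6, -0.0, 162.4]
wrist_force: [-1.7, -4.3, 1.9]
opening: 0.0503
time: 29.25
ee_pos: [0.4604, 0.0372, 0.0588]
tcp_rot: [-102.6, -0.0, 162.4]
wrist_force: [-0.8, 0.2, -0.2]
opening: 0.0505
[ 0.0004 -0.2097] [-0.7692822   0.17009828 -0.16835245]
```

```bash
python3 -m crank '0 0.001 -0.004 0 0 0;0 0.002 -0.008 0 0 0;0 0.0025 -0.011 0 0 0;0 0.003 -0.013 0 0 0';python3 -m crank '0 0.0005 -0.002 0 0 0;0 0.001 -0.004 0 0 0'; python3 -c "
from h import *
o=bot.get_obs();print(inrk(o['ee_pos']))"
```

```text
time: 29.65
ee_pos: [0.4644, 0.0488, 0.0589]
tcp_rot: [-102.6, 0.0, 162.3]
wrist_force: [-1.2, -4.1, 1.2]
opening: 0.0505
time: 29.85
ee_pos: [0.4656, 0.0528, 0.0588]
tcp_rot: [-102.6, 0.0, 162.4]
wrist_force: [-1.0, -3.8, 1.3]
opening: 0.0506
[ 0.0007 -0.1933]
```

```bash
python3 -m crank '0 0.0005 -0.0015 0 0 0;0 0.0005 -0.003 0 0 0'; python3 -m crank '0 0 -0.001 0 0 0;0 0.0005 -0.002 0 0 0'
```

```text
time: 30.05
ee_pos: [0.4665, 0.0557, 0.0589]
tcp_rot: [-102.6, -0.0, 162.4]
wrist_force: [-1.7, -3.7, 1.7]
opening: 0.0504
time: 30.25
ee_pos: [0.4672, 0.0576, 0.0589]
tcp_rot: [-102.6, 0.0, 162.4]
wrist_force: [-1.6, -4.5, 2.4]
opening: 0.0506
```

```bash
python3 -m crank '0 0 -0.001 0 0 0;0 0.0005 -0.0015 0 0 0'
```

```text
time: 30.45
ee_pos: [0.4676, 0.0592, 0.0588]
tcp_rot: [-102.6, 0.0, 162.4]
wrist_force: [-1.3, -3.7, 3.2]
opening: 0.0503
```

```bash
python3 -m crank '0 0 -0.001 0 0 0;0 0.0005 -0.0015 0 0 0'; python3 -c "
from h import *
o=bot.get_obs();print(inrk(o['ee_pos']))"
```

```text
time: 30.65
ee_pos: [0.468, 0.0604, 0.0586]
tcp_rot: [-102.6, 0.0, 162.4]
wrist_force: [-1.8, -7.8, 4.4]
opening: 0.0506
[ 0.0007 -0.1853]
```

```bash
python3 -m crank '0 0 -0.001 0 0 0;0 0.0005 -0.0015 0 0 0'
```

```text
time: 30.85
ee_pos: [0.4684, 0.0614, 0.0584]
tcp_rot: [-102.5, 0.0, 162.3]
wrist_force: [-4.2, -11.1, 7.3]
opening: 0.0504
```

```bash
python3 -m crank '0 0 0.006 0 0 0;0 -0.005 0.025 0 0 0;0 -0.011 0.05 0 0 0;0 -0.035 0.055 0 0 0;0 -0.085 0.065 0.1 0 0;0 -0.125 0.07 0.22 0 0;0 -0.16 0.07 0.22 0 0;0 -0.19 0.07 0.22 0 0';python3 -m crank '0 0 -0.03 0 0.145 0;0 0 -0.065 0 0.29 0;0 0 -0.1 0 0.435 0;0 0 -0.14 0 0.58 0;0 0 -0.18 0 0.725 0;0 0 -0.22 0 0.87 0;0 0 -0.26 0 1.015 0;0 0 -0.3 0 1.16 0'; python3 -c "
from h import *
o=bot.get_obs();print(inrk(o['ee_pos']),togo(rk(0,.095,.215),72.3))"
```

```text
time: 31.65
ee_pos: [0.4355, -0.0421, 0.2303]
tcp_rot: [-90.1, 0.1, 162.4]
wrist_force: [0.4, 0.3, -0.5]
opening: 0.0504
time: 32.45
ee_pos: [0.5263, 0.2454, 0.2281]
tcp_rot: [-90.0, -0.1, 95.6]
wrist_force: [0.6, -1.2, 0.2]
opening: 0.0505
[0.0002 0.0086] (array([ 0.0794,  0.0132, -0.0339]), array([-0.0008,  0.4065,  0.0009]))
```

```bash
python3 -m crank '0.025 0.005 -0.01 0 0.14 0;0.05 0.01 -0.022 0 0.28 0;0.08 0.013 -0.034 0 0.407 0;0.08 0.013 -0.034 0 0.407 0;0.08 0.013 -0.034 0 0.407 0';python3 -c "
from h import *
o=bot.get_obs();print(inrk(o['ee_pos']),o['tcp_rot']);print(togo(rk(0,.095,.121),72.3))
c=cal('wrist');a=vision.camera('wrist');cv2.imwrite('pics/w10.png',a[:,:,::-1]);print(proj(c,[rk(-.022,.095,.147),rk(.022,.095,.147),rk(0,-.091,.147),rk(0,-.137,.105)]))"
```

```text
time: 32.95
ee_pos: [0.5515, 0.327, 0.2145]
tcp_rot: [-89.9, 0.0, 72.7]
wrist_force: [0.4, 0.5, -0.1]
opening: 0.0506
[-0.0005  0.0941] [-8.99097662e+01  4.13178603e-02  7.27276989e+01]
(array([ 0.001 ,  0.0935, -0.0007]), array([-0.0016,  0.0075, -0.0007]))
[[262.71719291 186.17966526]
 [262.17312512 245.88744501]
 [ -9.68720072 215.22359351]
 [-23.72470905 195.47529878]]
```

View pics/w10.png

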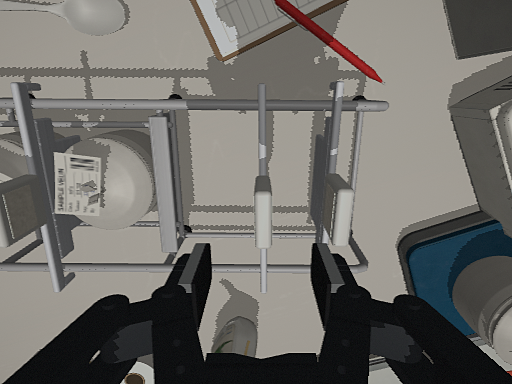

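Tab 2 at (263,212), as predicted. Grip and carry to y = −0.186.

```bash
python3 -m crank '0.001 0.03 -0.0005 0 0.007 0;0.001 0.06 -0.0005 0 0.007 0;0.001 0.08 -0.0005 0 0.007 0;0.001 0.0915 -0.0005 0 0.007 0;0.001 0.0915 -0.0005 0 0.007 0';python3 -m crank '0 0 0 0 0 0;0 0 0 0 0 0;0 0 0 0 0 0;0 0 0 0 0 0;0 0 0 0 0 0;0 0 0 0 0 0' 1 40;python3 -c "
from h import *
o=bot.get_obs();print(inrk(o['ee_pos']),o['tcp_rot'])"; python3 -m crank '0 -0.02 0 0 0 0;0 -0.05 0 0 0 0;0 -0.09 0 0 0 0;0 -0.13 0 0 0 0;0 -0.13 0 0 0 0;-0.04 -0.13 0 0 0 0;-0.08 -0.13 0 0 0 0;-0.12 -0.13 0 0 0 0'; python3 -m crank '-0.04 0 0 0 0 0;-0.08 0 0 0 0 0;-0.12 0 0 0 0 0;-0.15 0 0 0 0 0;-0.16 0 0 0 0 0;-0.16 0 0 0 0 0';python3 -c "
from h import *
o=bot.get_obs();print(inrk(o['ee_pos']),o['tcp_rot']);print(togo(rk(.0005,-.187,.1300),72.3))"
```

```text
time: 33.5
ee_pos: [0.552, 0.3262, 0.123]
tcp_rot: [-89.9, 0.1, 72.2]
wrist_force: [-0.0, 0.4, -0.0]
opening: 0.0503
time: 34.1
ee_pos: [0.5531, 0.3275, 0.1255]
tcp_rot: [-90.1, -0.1, 72.2]
wrist_force: [-0.8, -1.2, 6.5]
opening: 0.0117
[0.0009 0.095 ] [-90.0949954   -0.09396086  72.17764866]
time: 34.9
ee_pos: [0.5151, 0.2119, 0.2529]
tcp_rot: [-89.9, 0.1, 72.2]
wrist_force: [0.2, -0.3, -0.7]
opening: 0.0113
time: 35.5
ee_pos: [0.4666, 0.0598, 0.2539]
tcp_rot: [-90.0, -0.0, 72.1]
wrist_force: [1.1, -0.1, -1.8]
opening: 0.0116
[-0.0005 -0.1863] [-9.00088372e+01 -8.10855778e-03  7.20727677e+01]
(array([-0.0007,  0.1239, -0.001 ]), array([ 0.0002, -0.004 ,  0.0001]))
```

```bash
python3 -m crank '-0.001 0.01 -0.001 0 -0.003 0;-0.001 0.04 -0.001 0 -0.003 0;-0.001 0.07 -0.001 0 -0.003 0;-0.001 0.095 -0.001 0 -0.003 0;-0.001 0.113 -0.001 0 -0.003 0;-0.001 0.122 -0.001 0 -0.003 0;-0.001 0.125 -0.001 0 -0.003 0;-0.001 0.127 -0.001 0 -0.003 0';python3 -m crank '0 0.0015 0 0 0 0;0 0.002 0 0 0 0';python3 -c "
from h import *
o=bot.get_obs();print(inrk(o['ee_pos']))"
```

```text
time: 36.3
ee_pos: [0.4673, 0.0596, 0.127]
tcp_rot: [-90.0, 0.0, 72.4]
wrist_force: [-3.1, -4.1, 0.2]
opening: 0.0114
time: 36.5
ee_pos: [0.4678, 0.0594, 0.1256]
tcp_rot: [-90.1, -0.0, 72.4]
wrist_force: [-3.2, -2.8, 2.4]
opening: 0.0116
[ 0.0008 -0.1863]
```

```bash
python3 -m crank '-0.0015 0.0005 0 0 0 0;-0.0015 0.0005 0 0 0 0'; python3 -m crank '0 0 0 0 0 0;0 0 0 0 0 0;0 0 0 0 0 0;0 0 0 0 0 0' 0.3;  python3 -m crank '0 -0.01 0 0 0 0;0 -0.04 0 0 0 0;0 -0.08 0 0 0 0;0 -0.12 0 0 0 0;0 -0.13 0 0 0 0;0 -0.13 0 0 0 0'
python3 - <<'E'
from h import *
o=bot.get_obs();print(inrk(o['ee_pos']),o['ee_pos']);c=cal('wrist');a=vision.camera('wrist')
b=vision.camera('scene');cv2.imwrite('pics/s6.png',b[:,:,::-1])
T=cv2.imread('pics/scene0.png')[290:338,303:346];m=cv2.matchTemplate(b[265:363,278:371,::-1].copy(),T,5);print(cv2.minMaxLoc(m)[1::2])
w=a[:,:,::-1].copy();cv2.imwrite('pics/w11.png',w)
print(proj(c,[rk(0,-.187,.147),rk(0,-.0915,.147)]))
J=np.array([.522,-.418]);Tt=rk(0,-.46)[:2];d=(Tt-J)/np.linalg.norm(Tt-J);yw=np.degrees(np.arctan2(-d[0],d[1]))
print(Tt,d,yw,np.linalg.norm(Tt-J),J-.068*d,np.linalg.norm(J-.068*d));print(togo([*(J-.068*d),.2],yw))
E
```

```text
time: 36.7
ee_pos: [0.4677, 0.0585, 0.1255]
tcp_rot: [-90.1, -0.1, 72.4]
wrist_force: [-2.1, 2.0, 4.8]
opening: 0.011
time: 37.1
ee_pos: [0.4671, 0.058, 0.1244]
tcp_rot: [-90.0, 0.0, 72.4]
wrist_force: [0.3, -0.3, 0.5]
opening: 0.0298
time: 37.7
ee_pos: [0.4678, 0.0581, 0.2567]
tcp_rot: [-90.2, -0.1, 72.4]
wrist_force: [-0.7, -0.3, -0.8]
opening: 0.0299
[ 0.0011 -0.1876] [0.46777613 0.05806306 0.25667883]
(0.9995890855789185, (25, 25))
[[261.48816496 194.73885366]
 [379.16183092 194.70182276]]
[ 0.38426865 -0.20122289] [-0.53627199  0.84404523] 32.43021552528069 0.2568311518888988 [ 0.5584665  -0.47539508] 0.7334066431912671
(array([-0.4805,  0.0537, -0.249 ]), array([-6.000e-04,  6.967e-01, -6.000e-04]))
```

View pics/w11.png

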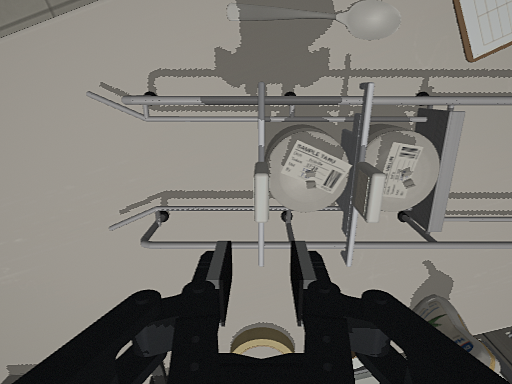

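Both dividers hang square and the file is closed up. Jar 3 hasn't moved; I'll push it in two legs (+y first) to stay within reach.

```bash
python3 -c "
from h import *
print(togo([.522,-.30,.22],0))"
python3 -m crank '-0.04 0.01 -0.015 0 0.1 0;-0.08 0.02 -0.03 0 0.2 0;-0.12 0.03 -0.05 0 0.3 0;-0.16 0.035 -0.07 0 0.4 0;-0.2 0.035 -0.09 0 0.5 0;-0.24 0.035 -0.11 0 0.6 0;-0.28 0.035 -0.13 0 0.7 0;-0.32 0.035 -0.16 0 0.8 0';python3 -c "
from h import *
o=bot.get_obs();print(o['ee_pos'],o['tcp_rot'],togo([.522,-.486,.2],0))"
```

```text
(array([-0.3244,  0.0337, -0.161 ]), array([-4.0000e-04,  1.2627e+00, -8.0000e-04]))
time: 38.6
ee_pos: [0.5215, -0.297, 0.218]
tcp_rot: [-89.9, 0.1, 26.3]
wrist_force: [1.7, 0.5, 1.2]
opening: 0.0303
[ 0.52147164 -0.2970006   0.21803945] [-8.98886264e+01  7.26889774e-02  2.62640066e+01] (array([-0.0831,  0.0178, -0.1698]), array([-0.0016,  0.4584, -0.0017]))
```

```bash
python3 -m crank '-0.02 0 -0.04 0 0.12 0;-0.04 0 -0.08 0 0.24 0;-0.06 0.01 -0.12 0 0.36 0;-0.08 0.015 -0.16 0 0.458 0;-0.083 0.018 -0.17 0 0.458 0;-0.083 0.018 -0.17 0 0.458 0';python3 -c "
from h import *
o=bot.get_obs();print(o['ee_pos'],o['tcp_rot'],togo([.522,-.486,.063],0))
c=cal('wrist');a=vision.camera('wrist');w=a[:,:,::-1].copy();cv2.imwrite('pics/w12.png',w)
t=np.linspace(0,6.28,60);print(proj(c,[[.522,-.418,.105]]))
b=vision.camera('scene');cv2.imwrite('pics/s7.png',b[:,:,::-1])"
```

```text
time: 39.2
ee_pos: [0.5232, -0.4856, 0.1979]
tcp_rot: [-89.8, 0.2, 0.2]
wrist_force: [-0.5, -0.4, -0.8]
opening: 0.0301
[ 0.52323148 -0.48562756  0.19791131] [-89.81097185   0.19817539   0.20766848] (array([-0.0008,  0.1349, -0.0008]), array([-0.0033,  0.0036, -0.0035]))
[[260.43194353 111.4629891 ]]
```

View pics/w12.png

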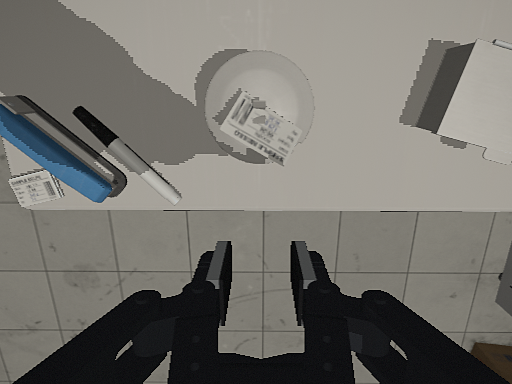

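```bash
python3 -m crank '-0.001 0.04 -0.001 0 0 0;-0.001 0.08 -0.001 0 0 0;-0.001 0.11 -0.001 0 0 0;-0.001 0.133 -0.001 0 0 0;-0.001 0.133 -0.001 0 0 0';python3 -m crank '0 0 0.008 0 0 0;0 0 0.018 0 0 0;0 0 0.028 0 0 0;0 0 0.038 0 0 0;0 0 0.05 0 0 0;0 0 0.062 0 0 0;0 0 0.074 0 0 0;0 0 0.086 0 0 0';python3 -m crank '0 0 0.012 0 0 0;0 0 0.024 0 0 0;0 0 0.036 0 0 0;0 0 0.046 0 0 0;0 0 0.048 0 0 0'
```

```text
time: 39.8
ee_pos: [0.5223, -0.4826, 0.0654]
tcp_rot: [-89.8, 0.2, 0.4]
wrist_force: [0.1, 1.0, 0.1]
opening: 0.03
time: 40.6
ee_pos: [0.5236, -0.3998, 0.0713]
tcp_rot: [-90.2, -0.2, 0.3]
wrist_force: [0.2, -5.5, 5.1]
opening: 0.0302
time: 41.1
ee_pos: [0.5232, -0.3511, 0.0705]
tcp_rot: [-90.1, -0.1, 0.3]
wrist_force: [0.5, -5.8, 6.2]
opening: 0.03
```

```bash
python3 -m crank '0 0 -0.015 0 0 0;0 0 -0.03 0 0 0;0 0 -0.03 0 0 0'; python3 -c "
from h import *
J=np.array([.523,-.298]);T=rk(0,-.46)[:2];d=(T-J)/np.linalg.norm(T-J);yw=np.degrees(np.arctan2(-d[0],d[1]));print(d,yw,np.linalg.norm(T-J))
a=vision.camera('side');cv2.imwrite('pics/sd.png',a[:,:,::-1])
print(togo([*(J-.078*d),.064],yw))"
```

```text
time: 41.4
ee_pos: [0.5221, -0.3838, 0.0676]
tcp_rot: [-90.0, 0.0, 0.2]
wrist_force: [-0.5, -1.0, -0.5]
opening: 0.0298
[-0.82016081  0.57213306] 55.10089502003169 0.16915140241972781
(array([0.065 , 0.0035, 0.0402]), array([-1.500e-03, -9.588e-01, -4.000e-04]))
```

```bash
python3 -m crank '0.012 0.0 0 0 -0.14 0;0.024 0 0.003 0 -0.28 0;0.036 0 0.009 0 -0.42 0;0.048 0 0.017 0 -0.56 0;0.058 0 0.027 0 -0.7 0;0.064 0.002 0.037 0 -0.84 0;0.065 0.003 0.04 0 -0.959 0;0.065 0.003 0.04 0 -0.959 0'; python3 -m crank '0 0.002 0 0.1 0 0;0 0.004 0 0.2 0 0;0 0.004 0 0.2 0 0;0 0.004 0 0.2 0 0'; python3 -c "
from h import *
o=bot.get_obs();print(o['ee_pos'],o['tcp_rot'],o['wrist_force'],o['q'].round(1))
d=np.array([-.820,.572]);print(togo([*(rk(0,-.46)[:2]-.05*d),.06]))"
```

```text
time: 42.25
ee_pos: [0.5874, -0.3408, 0.0647]
tcp_rot: [-89.9, -0.0, 55.3]
wrist_force: [1.0, -0.3, 0.7]
opening: 0.03
time: 42.65
ee_pos: [0.5875, -0.3418, 0.0598]
tcp_rot: [-78.5, 0.0, 55.1]
wrist_force: [0.9, -0.8, 0.9]
opening: 0.0302
[ 0.58746243 -0.34184288  0.05976224] [-7.85284270e+01  3.00648615e-02  5.50693824e+01] [ 0.92844526 -0.80529475  0.93467662] [-30.5  35.4  27.9  93.9   0.8   4.3]
(array([-0.001 ,  0.039 ,  0.1932]), array([-2.002e-01, -1.000e-04, -5.000e-04]))
```

```bash
python3 -m crank '0 0.002 0.012 0 0 0;0 0.005 0.024 0 0 0;0 0.007 0.034 0 0 0;0 0.009 0.044 0 0 0;0 0.0115 0.056 0 0 0;0 0.0135 0.068 0 0 0;0 0.016 0.08 0 0 0;0 0.0185 0.092 0 0 0'; python3 -m crank '0 0.0025 0.012 0 0 0;0 0.005 0.024 0 0 0;0 0.007 0.036 0 0 0;0 0.0095 0.048 0 0 0;0 0.012 0.06 0 0 0;0 0.0145 0.072 0 0 0;-0.001 0.017 0.084 0 0 0;-0.001 0.019 0.095 0 0 0';python3 -c "
from h import *
o=bot.get_obs();print(o['ee_pos'],o['tcp_rot'],o['wrist_force'],inrk(o['ee_pos']))
print(inrk(o['ee_pos'][:2]+.053*np.array([-.82,.572])))"
```

```text
time: 43.45
ee_pos: [0.5104, -0.288, 0.0641]
tcp_rot: [-79.0, -0.0, 55.1]
wrist_force: [2.6, -1.5, 2.3]
opening: 0.0301
time: 44.25
ee_pos: [0.4299, -0.2333, 0.0636]
tcp_rot: [-78.9, -0.0, 55.1]
wrist_force: [2.3, -2.1, 1.5]
opening: 0.0301
[ 0.42993262 -0.23334811  0.06357832] [-7.89259309e+01 -1.44435668e-02  5.51388768e+01] [ 2.3070949  -2.09136688  1.50326782] [ 0.0532 -0.4768]
[ 0.0026 -0.4611]
```

```bash
python3 -m crank '0 -0.003 -0.015 0 0 0;0 -0.025 -0.03 -0.1 0 0;0 -0.065 -0.04 -0.2 0 0;0 -0.105 -0.045 -0.2 0 0;0 -0.135 -0.05 -0.2 0 0;0 -0.135 -0.05 -0.2 0 0';python3 -c "
from h import *
o=bot.get_obs();print(o['tcp_rot'],togo(rk(0.001,-.54,.195),162.4))"
```

```text
time: 44.85
ee_pos: [0.4937, -0.2774, 0.1896]
tcp_rot: [-90.5, -0.0, 55.2]
wrist_force: [-0.1, -0.4, -0.3]
opening: 0.0302
[-9.05488531e+01 -4.81329194e-02  5.51609863e+01] (array([-0.0761, -0.0065,  0.1086]), array([ 0.0074, -1.8717, -0.0084]))
```

```bash
python3 -m crank '-0.01 0 0.014 0 -0.145 0;-0.02 -0.006 0.028 0 -0.29 0;-0.03 -0.006 0.042 0 -0.435 0;-0.04 -0.006 0.056 0 -0.58 0;-0.05 -0.006 0.07 0 -0.725 0;-0.06 -0.006 0.085 0 -0.87 0;-0.07 -0.006 0.1 0 -1.015 0;-0.076 -0.006 0.109 0 -1.16 0' -0.18;python3 -m crank '0 0 0 0 -0.145 0;0 0 0 0 -0.29 0;0 0 0 0 -0.435 0;0 0 0 0 -0.58 0;0 0 0 0 -0.71 0;0 0 0 0 -0.71 0;0 0 0 0 -0.71 0'; python3 -c "
from h import *
o=bot.get_obs();print(inrk(o['ee_pos']),o['tcp_rot'],togo(rk(0.001,-.54,.060),162.4))
a=vision.camera('wrist');cv2.imwrite('pics/w13.png',a[:,:,::-1])"
```

```text
time: 45.65
ee_pos: [0.3577, -0.2761, 0.1898]
tcp_rot: [-90.0, 0.1, 122.0]
wrist_force: [0.7, -0.2, 0.4]
opening: 0.0501
time: 46.35
ee_pos: [0.3591, -0.2764, 0.19]
tcp_rot: [-90.0, 0.0, 162.1]
wrist_force: [-0.5, 0.5, 0.1]
opening: 0.0501
[-0.0012 -0.5393] [-8.99863466e+01  3.61054445e-02  1.62120165e+02] (array([-0.0021,  0.13  ,  0.0006]), array([-0.0002, -0.0049, -0.0006]))
```

```bash
python3 -m crank '-0.002 0.04 0 0 -0.004 0;-0.002 0.08 0 0 -0.004 0;-0.002 0.11 0 -0.1 -0.004 0;-0.002 0.132 0 -0.22 -0.004 0;-0.002 0.132 0 -0.22 -0.004 0;-0.002 0.132 0 -0.22 -0.004 0';python3 -m crank '0 0.003 -0.012 0 0 0;0 0.005 -0.022 0 0 0;0 0.007 -0.032 0 0 0;0 0.009 -0.042 0 0 0;0 0.0115 -0.052 0 0 0;0 0.0135 -0.062 0 0 0'; python3 -c "
from h import *
o=bot.get_obs();print(inrk(o['ee_pos']),o['wrist_force'],togo(rk(0,-.3,.057),162.4))"
```

```text
time: 47.0
ee_pos: [0.361, -0.2779, 0.0581]
tcp_rot: [-102.5, -0.1, 162.4]
wrist_force: [-0.3, -1.7, 0.3]
opening: 0.0504
time: 47.6
ee_pos: [0.381, -0.2164, 0.0592]
tcp_rot: [-102.5, 0.1, 162.6]
wrist_force: [-1.8, -4.3, 3.4]
opening: 0.0506
[ 0.0015 -0.4754] [-1.8045397  -4.33460971  3.35038059] (array([ 0.0008,  0.0402, -0.1708]), array([ 0.2188,  0.0038, -0.0011]))
```

```bash
python3 -m crank '0 0.003 -0.012 0 0 0;0 0.005 -0.024 0 0 0;0 0.008 -0.036 0 0 0;0 0.0105 -0.047 0 0 0;0 0.013 -0.059 0 0 0;0.001 0.016 -0.07 0 0 0;0.001 0.0185 -0.083 0 0 0;0.001 0.021 -0.095 0 0 0';python3 -m crank '0 0.003 -0.012 0 0 0;0 0.005 -0.024 0 0 0;0 0.008 -0.036 0 0 0;0 0.0105 -0.047 0 0 0;0 0.013 -0.057 0 0 0;0 0.0145 -0.065 0 0 0;0 0.016 -0.072 0 0 0;0 0.017 -0.076 0 0 0'; python3 -c "
from h import *
o=bot.get_obs();print(inrk(o['ee_pos']),o['wrist_force'])"
```

```text
time: 48.4
ee_pos: [0.4087, -0.1228, 0.0588]
tcp_rot: [-102.6, 0.0, 162.6]
wrist_force: [-0.7, -4.3, 3.6]
opening: 0.0506
time: 49.2
ee_pos: [0.432, -0.0488, 0.0588]
tcp_rot: [-102.6, 0.0, 162.6]
wrist_force: [-1.2, -5.4, 3.3]
opening: 0.0505
[-0.0006 -0.3003] [-1.24911827 -5.4073953   3.29773904]
```

```bash
python3 -m crank '0 0.001 -0.004 0 0 0;0 0.002 -0.008 0 0 0;0 0.0025 -0.011 0 0 0;0 0.003 -0.013 0 0 0';python3 -m crank '0 0.0005 -0.0015 0 0 0;0 0.0005 -0.003 0 0 0'; python3 -m crank '0 0 -0.001 0 0 0;0 0.0005 -0.0015 0 0 0';python3 -c "
from h import *
o=bot.get_obs();print(inrk(o['ee_pos']))"
```

```text
time: 49.6
ee_pos: [0.436, -0.0366, 0.0588]
tcp_rot: [-102.6, 0.0, 162.6]
wrist_force: [-1.8, -3.8, 3.6]
opening: 0.0505
time: 49.8
ee_pos: [0.4369, -0.0338, 0.0589]
tcp_rot: [-102.6, 0.0, 162.6]
wrist_force: [0.1, -3.9, 2.3]
opening: 0.0502
time: 50.0
ee_pos: [0.4373, -0.0323, 0.0587]
tcp_rot: [-102.6, 0.0, 162.6]
wrist_force: [-2.2, -5.0, 4.4]
opening: 0.0504
[-0.0006 -0.2829]
```

```bash
python3 -m crank '0 0 -0.001 0 0 0;0 0.0005 -0.0015 0 0 0'
```

```text
time: 50.2
ee_pos: [0.4378, -0.0308, 0.0587]
tcp_rot: [-102.6, 0.0, 162.6]
wrist_force: [-2.0, -5.5, 5.1]
opening: 0.0505
```

```bash
python3 -m crank '0 0 -0.001 0 0 0;0 0.0005 -0.0015 0 0 0'
```

```text
time: 50.4
ee_pos: [0.4383, -0.0294, 0.0586]
tcp_rot: [-102.6, 0.0, 162.6]
wrist_force: [-2.8, -5.9, 6.3]
opening: 0.0504
```

```bash
python3 -m crank '0 0 -0.001 0 0 0;0 0.0005 -0.0015 0 0 0';python3 -c "
from h import *
o=bot.get_obs();print(inrk(o['ee_pos']))"
```

```text
time: 50.6
ee_pos: [0.4389, -0.0279, 0.0585]
tcp_rot: [-102.6, 0.0, 162.6]
wrist_force: [-3.5, -6.3, 8.2]
opening: 0.0504
[-0.0004 -0.2783]
```

```bash
python3 -m crank '0 0 -0.0005 0 0 0;0 0 -0.001 0 0 0'
```

```text
time: 50.8
ee_pos: [0.4391, -0.0273, 0.0587]
tcp_rot: [-102.5, 0.0, 162.6]
wrist_force: [-2.4, -8.7, 6.0]
opening: 0.0505
```

```bash
python3 -m crank '0 0 -0.0005 0 0 0;0 0 -0.001 0 0 0'
```

```text
time: 51.0
ee_pos: [0.4392, -0.0268, 0.0587]
tcp_rot: [-102.5, 0.0, 162.6]
wrist_force: [-4.7, -11.7, 3.9]
opening: 0.0501
```

```bash
python3 -m crank '0 0 0.006 0 0 0;0 -0.005 0.025 0 0 0;0 -0.011 0.05 0 0 0;0 -0.035 0.055 0 0 0;0 -0.085 0.065 0.1 0 0;0 -0.125 0.07 0.22 0 0;0 -0.16 0.07 0.22 0 0;0 -0.19 0.07 0.22 0 0';python3 -m crank '0 0 -0.03 0 0.145 0;0 0 -0.07 0 0.29 0;0 0 -0.11 0 0.435 0;0 0 -0.155 0 0.58 0;0 0 -0.2 0 0.725 0;0 0 -0.245 0 0.87 0;0 0 -0.29 0 1.015 0;0 0 -0.335 0 1.16 0'; python3 -c "
from h import *
o=bot.get_obs();print(inrk(o['ee_pos']),togo(rk(0,.151,.215),72.3))"
```

```text
time: 51.8
ee_pos: [0.4065, -0.1302, 0.2305]
tcp_rot: [-90.1, 0.1, 162.7]
wrist_force: [1.4, -0.3, -0.0]
opening: 0.0504
time: 52.6
ee_pos: [0.5055, 0.1874, 0.2284]
tcp_rot: [-90.0, -0.1, 99.7]
wrist_force: [1.5, 0.3, 1.2]
opening: 0.0506
[-0.0021 -0.0529] (array([ 0.1802,  0.0135, -0.0955]), array([-0.0007,  0.4784,  0.0008]))
```

```bash
python3 -m crank '0.035 0.005 -0.015 0 0.12 0;0.075 0.01 -0.035 0 0.24 0;0.115 0.013 -0.055 0 0.36 0;0.15 0.013 -0.075 0 0.478 0;0.18 0.013 -0.095 0 0.478 0;0.18 0.013 -0.095 0 0.478 0;0.18 0.013 -0.095 0 0.478 0;0.18 0.013 -0.095 0 0.478 0';python3 -c "
from h import *
o=bot.get_obs();print(inrk(o['ee_pos']),o['tcp_rot']);print(togo(rk(0,.151,.1235),72.3))
c=cal('wrist');a=vision.camera('wrist');cv2.imwrite('pics/w14.png',a[:,:,::-1]);print(proj(c,[rk(-.022,.151,.147),rk(.022,.151,.147)]))
g=a[200:235].astype(float).mean(2).mean(0);print(g[220:310].round(0).astype(int).tolist())
g=cv2.imread('pics/w10.png')[200:235].astype(float).mean(2).mean(0);print(g[220:310].round(0).astype(int).tolist())"
```

```text
time: 53.4
ee_pos: [0.5676, 0.3783, 0.2159]
tcp_rot: [-90.0, 0.0, 72.6]
wrist_force: [-0.0, -0.3, -0.0]
opening: 0.0501
[-0.0007  0.1478] [-8.99879418e+01  1.10778773e-02  7.26230365e+01]
(array([ 0.0032,  0.0924, -0.0007]), array([-0.0002,  0.0056, -0.0002]))
[[265.92909862 185.76710827]
 [265.30263866 245.09581041]]
[139, 141, 141, 141, 139, 140, 140, 141, 139, 138, 141, 142, 144, 143, 139, 140, 139, 141, 143, 140, 138, 139, 140, 142, 140, 138, 140, 139, 140, 139, 138, 140, 141, 139, 138, 136, 167, 126, 140, 161, 174, 185, 188, 187, 188, 188, 188, 187, 187, 188, 185, 175, 165, 139, 138, 142, 140, 141, 143, 139, 138, 140, 142, 142, 139, 138, 139, 138, 141, 140, 138, 140, 139, 142, 138, 127, 121, 120, 115, 100, 91, 94, 110, 130, 122, 103, 114, 147, 162, 162]
[135, 137, 136, 135, 136, 135, 137, 137, 136, 136, 136, 136, 136, 137, 137, 136, 135, 138, 139, 137, 137, 138, 137, 139, 138, 136, 137, 137, 139, 138, 137, 139, 136, 144, 131, 132, 153, 167, 180, 184, 184, 184, 184, 185, 185, 184, 184, 185, 176, 164, 151, 129, 147, 141, 135, 138, 141, 142, 138, 136, 138, 137, 140, 138, 135, 139, 137, 140, 138, 135, 139, 138, 139, 137, 135, 138, 138, 140, 137, 136, 139, 137, 140, 138, 136, 140, 136, 129, 115, 111]
```

Tab 3 is centred at column 265.5 against 265.6 predicted for y=0.151. Grip, carry to y≈−0.2815.

```bash
python3 -m crank '0.003 0.03 -0.0005 0 0.005 0;0.003 0.06 -0.0005 0 0.005 0;0.003 0.08 -0.0005 0 0.005 0;0.003 0.091 -0.0005 0 0.005 0;0.003 0.091 -0.0005 0 0.005 0';python3 -m crank '0 0 0 0 0 0;0 0 0 0 0 0;0 0 0 0 0 0;0 0 0 0 0 0;0 0 0 0 0 0;0 0 0 0 0 0' 1 40;python3 -c "
from h import *
o=bot.get_obs();print(inrk(o['ee_pos']),o['tcp_rot'])"; python3 -m crank '0 -0.02 0 0 0 0;0 -0.05 0 0 0 0;0 -0.09 0 0 0 0;0 -0.13 0 0 0 0;0 -0.13 0 0 0 0;-0.04 -0.13 0 0 0 0;-0.08 -0.13 0 0 0 0;-0.12 -0.13 0 0 0 0'; python3 -m crank '-0.04 0 0 0 0 0;-0.08 0 0 0 0 0;-0.12 0 0 0 0 0;-0.16 0 0 0 0 0;-0.2 0 0 0 0 0;-0.24 0 0 0 0 0;-0.28 0 0 0 0 0;-0.31 0 0 0 0 0';python3 -m crank '0 0 0 0 0 0;0 0 0 0 0 0;0 0 0 0 0 0';python3 -c "
from h import *
o=bot.get_obs();print(inrk(o['ee_pos']),o['tcp_rot']);print(togo(rk(.0005,-.2815,.1300),72.3))"
```

```text
time: 53.95
ee_pos: [0.5687, 0.3806, 0.1243]
tcp_rot: [-90.0, 0.1, 72.3]
wrist_force: [-0.5, -0.1, 0.6]
opening: 0.0503
time: 54.55
ee_pos: [0.5697, 0.3819, 0.1265]
tcp_rot: [-90.1, -0.1, 72.3]
wrist_force: [-0.3, -1.2, 7.0]
opening: 0.0113
[0.0003 0.1519] [-9.01179421e+01 -8.55791324e-02  7.23414586e+01]
time: 55.35
ee_pos: [0.5321, 0.2663, 0.2538]
tcp_rot: [-90.0, 0.0, 72.4]
wrist_force: [0.8, -0.4, -0.8]
opening: 0.0113
time: 56.15
ee_pos: [0.4377, -0.0298, 0.2546]
tcp_rot: [-90.0, 0.0, 72.3]
wrist_force: [-0.1, 0.1, -1.1]
opening: 0.0116
time: 56.45
ee_pos: [0.4389, -0.0275, 0.2546]
tcp_rot: [-90.0, -0.0, 72.4]
wrist_force: [-0.3, -0.1, -1.2]
opening: 0.0117
[-0.0005 -0.2779] [-9.00073363e+01 -1.12391673e-02  7.23679230e+01]
(array([-0.0036,  0.1246, -0.001 ]), array([0.0001, 0.0012, 0.0002]))
```

```bash
python3 -m crank '-0.0035 0.01 -0.001 0 0.001 0;-0.0035 0.04 -0.001 0 0.001 0;-0.0035 0.07 -0.001 0 0.001 0;-0.0035 0.095 -0.001 0 0.001 0;-0.0035 0.113 -0.001 0 0.001 0;-0.0035 0.122 -0.001 0 0.001 0;-0.0035 0.1245 -0.001 0 0.001 0;-0.0035 0.1265 -0.001 0 0.001 0';python3 -m crank '0 0.0015 0 0 0 0;0 0.002 0 0 0 0';python3 -c "
from h import *
o=bot.get_obs();print(inrk(o['ee_pos']))"
```

```text
time: 57.25
ee_pos: [0.439, -0.0315, 0.1287]
tcp_rot: [-90.0, -0.0, 72.3]
wrist_force: [0.1, -0.4, -0.8]
opening: 0.0117
time: 57.45
ee_pos: [0.4391, -0.0317, 0.127]
tcp_rot: [-90.1, -0.0, 72.3]
wrist_force: [0.2, -0.0, -2.2]
opening: 0.011
[ 0.0009 -0.2819]
```

```bash
python3 -m crank '0 0.0012 0 0 0 0;0 0.0012 0 0 0 0';python3 -m crank '0.001 0 0 0 0 0;0.0015 0 0 0 0 0';python3 -c "
from h import *
o=bot.get_obs();print(inrk(o['ee_pos']))"
```

```text
time: 57.65
ee_pos: [0.4391, -0.0317, 0.1265]
tcp_rot: [-90.1, -0.0, 72.3]
wrist_force: [-2.4, 1.0, 4.9]
opening: 0.0115
time: 57.85
ee_pos: [0.4394, -0.031, 0.1265]
tcp_rot: [-90.1, 0.1, 72.3]
wrist_force: [-2.5, -4.8, 6.2]
opening: 0.0114
[ 0.0011 -0.2811]
```

```bash
python3 -m crank '0 0 0 0 0 0;0 0 0 0 0 0;0 0 0 0 0 0;0 0 0 0 0 0' 0.3;  python3 -m crank '0 -0.01 0 0 0 0;0 -0.04 0 0 0 0;0 -0.08 0 0 0 0;0 -0.12 0 0 0 0;0.03 -0.14 0 0 0 0;0.06 -0.15 0 0 0 0;0.06 -0.15 0 0 0 0;0.06 -0.15 0 0 0 0'
python3 - <<'E'
from h import *
o=bot.get_obs();print(inrk(o['ee_pos']),o['ee_pos']);c=cal('wrist');a=vision.camera('wrist')
w=a[:,:,::-1].copy();cv2.imwrite('pics/w15.png',w);b=vision.camera('scene');cv2.imwrite('pics/s8.png',b[:,:,::-1])
W=cv2.resize(w,(800,600),interpolation=cv2.INTER_CUBIC);cv2.imwrite('pics/final.png',W)
k=800/512
for n,P in dict(d3a=rk(-.06,-.281,.101),d3b=rk(.06,-.281,.101),d2a=rk(-.06,-.185,.101),d2b=rk(.06,-.185,.101),d1a=rk(-.06,-.091,.101),d1b=rk(.06,-.091,.101),j1=rk(0,-.044,.069),j2=rk(0,-.1375,.069),j3=rk(0,-.2305,.069)).items(): print(n,(proj(c,P)[0]*k).round(0))
A=cv2.imread('pics/scene0.png',0).astype(int);B=cv2.imread('pics/s8.png',0).astype(int)
for n,(x0,x1,y0,y1) in dict(disp=(315,362,205,240),roll=(270,295,155,180),sanit=(250,275,105,155)).items(): print(n,abs(A-B)[y0:y1,x0:x1].mean().round(2))
E
```

```text
time: 58.25
ee_pos: [0.4392, -0.0302, 0.1252]
tcp_rot: [-90.0, -0.0, 72.3]
wrist_force: [0.4, 0.0, -0.4]
opening: 0.0298
time: 59.05
ee_pos: [0.4574, 0.0272, 0.2756]
tcp_rot: [-90.0, 0.0, 72.4]
wrist_force: [-0.1, -0.3, -0.8]
opening: 0.03
[ 0.0006 -0.2201] [0.45742882 0.02723094 0.27560803]
d3a [308. 178.]
d3b [319. 359.]
d2a [466. 178.]
d2b [459. 359.]
d1a [620. 178.]
d1b [596. 359.]
j1 [656. 263.]
j2 [524. 263.]
j3 [393. 262.]
disp 2.65
roll 2.86
sanit 1.94
```

View pics/final.png

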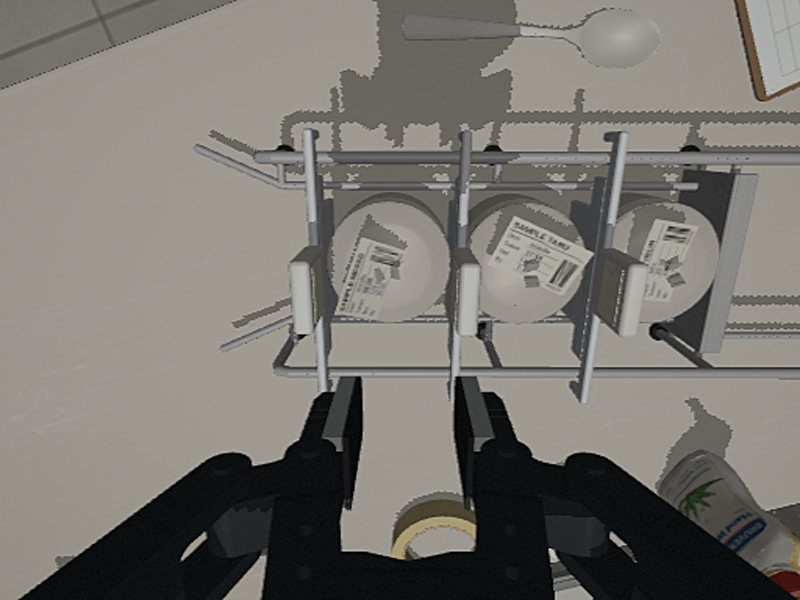

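```bash
python3 -c "
from workcell import bot
print(bot.job_done())"
```

```text
the job is handed in; nothing more can be done
None
```

I filed all three jars in the lane, one after another, and handed the job in at about 59 s. Each was slid over the table with the two fingers behind it until I felt contact. After each jar I hung one parked divider over both rails close behind it.

**Last checks:**
- **Final picture:** the three jars stand in the lane against the end stop and the dividers ahead of them. All three dividers hang across both rails, and their positions match prediction to about 2 mm.
- **Last divider:** I measured it about 48 mm behind its jar's centre, against the 47 mm asked, so touching or roughly a millimetre off.
- **Parked dividers:** all three were needed, so none are left parked.
- **Other things on the table:** the scene-camera comparison showed no obvious change at the dispenser, label roll and sanitiser. I did not look at those spots in a final picture.

**What went less well:**
- **Jar 1:** I made one creeping step too many, and the wrist force reached about 35 to 40 N before I backed off. Jars 2 and 3 stopped at about 12 to 13 N.
- **Downward press:** while pushing, the tool also pressed down on the jars with a few newtons, probably the gripper body touching the paper tags. Leaning the tool back during the pushes into the lane lowered this at first, but it still reached about 7 to 8 N at the ends of the later pushes (about 15 N in jar 1's extra step).

I never saw a jar knocked aside.

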